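# Take down a cross-drilling set-up and put its pieces away

### The arm

A 6-joint arm with a two-finger parallel gripper is mounted at the origin on the work surface. World frame = base frame: x ahead of the robot, y to its left, z up, the work surface at z = 0. Lengths are in mm, angles in rad, forces in N, time in s.
With the tool pointing down it reaches from about 275 to 875 mm from the base axis. Payload 12.5 kg.
Tool frame: the origin (TCP) lies midway between the tips of the shut fingers; the grasp point (between the pads) lies grip_point_offset behind it (grip_point_offset is the distance from the TCP to the grasp point, in mm); z points along the fingers, y is the direction in which the jaws open and shut (so a half turn about z gives the same grasp; the last joint's range is limited). The gripper opens to 85 mm and grips with 20 to 120 N. Pads are 22 mm wide; open, the fingers measure 114 mm over their backs; the gripper's body (76 mm by 85 mm) begins 54 mm behind the grasp point. The pads swing forward as they close: fully open they stand 13 mm farther back than shut.
Start: joints at [1.177, 0.351, 1.652, -0, 1.139, -0.085], TCP at [167.122, 523.98, 231.29] pointing down, gripper open.
Joint ranges: [-2.75, 2.75], [-0.79, 2.1], [0.01, 2.65], [-1.57, 4.71], [0.07, 3.14], [-2.87, 2.87]. Speed limits (rad/s): [2.22, 2.22, 2.79, 3.14, 3.14, 3.14].

### API

Orientations are given as a rotation vector (axis times angle).
In Python, from plant import state, capture, calibration, sign_off, grip_point_offset gives the robot as it stands.
- The arm moves only by the tool apply_moves, never from a script. Its argument "moves" is a list that holds one entry, the list of rows, each a list of 5 numbers: the closure, from 0 (fully open) to 1 (shut), then the shift along the world's x, y, z in mm, then the turn about the world's z in degrees. In form: [[[claw, tx, ty, tz, twist], ...]]. A call has 1 to 20 rows; each row is the pose to reach, as a shift and turn from the pose measured when the call began; what a row does not reach only later rows make up. A row lasts 1/10 s, in which the tool goes at most 50 mm and 8.59 degrees, less where a joint would pass 70% of its speed; a pose out of reach is approached as far as the arm can. A call with a gripper value outside its range is refused whole. The fingers move at their own pace and stop on an object; the grip force is fixed at half the most. Time passes only in rows, so rows that repeat a pose let the fingers close. It gives the time, the measured TCP pose, the force and the opening at its end, in the units of the state.
- state(): the state, without advancing time (a new reading comes with each control period).
- capture(name): name is "scene" or "top" or "wrist"; returns the picture (420x560x3 uint8, red, green, blue); there is no depth.
- calibration(name): a dict with "fx", "fy", "cx", "cy" (pixels), "cam_to_world" (4x4, takes a point from camera to world coordinates); the wrist camera has in their place "mount" (4x4, takes a point from camera to tool coordinates, whose origin is the TCP and whose axes are the flange's). Camera axes: x right, y down, z forward; pixel columns grow to the right and rows downward; lengths in mm; the calibration is good to about 2 mm. The wrist camera is an equidistant fisheye: a pixel r from the principal point sees the ray r / f radians off the axis. A picture is of the moment at which its call begins: read the wrist's pose just before it. calibration takes no time and is no camera call.
- sign_off(): hands the job in, once; it reports no verdict.
The state is a dict: "t": time; "joint_positions": joint angles; "qvel": joint speeds; "tau": joint torques, N m; "tool_pos": TCP position; "tool_rot": TCP orientation; "ft_force": force on the tool from outside, world axes, zero at the start; "moment": the same for the moment, N m; "width": opening from 0.0 (shut) to 1.0 (fully open).
Only numpy, scipy, OpenCV 4.12 (cv2) and the standard library are available. Lean on these libraries where they do the work, as an engineer would, in place of code of your own. Each camera call takes 0.05 s, during which the arm holds its last target.

### The job

The cross-drilling job is finished: take the pile apart from the top, one piece at a time, putting each piece away in its own place before you take the next. Lay the drilled shaft across both notches of the wooden cradle, the V-block with its V upward in the recess of the black case that holds its clamp, the steel block with the holes flat in the dark wooden tray, and last the plywood packing board flat in the grey sheet-metal tray. Set every piece down gently, do not drop it, and leave the tape measure and the drill-bit box where they stand.

Things in the scene. Friction and masses are not known exactly. Their poses are not given: they have to be found in the camera images.
- shaft: Bright steel round shaft, 30 mm diameter, 120 mm long with 8 mm long, 22 mm thick turned ends and a dark cross-hole at mid length; 0.4 to 0.7 kg. Lies level on top of the pile in the V-block's groove, its axis 9 mm above the V-block's top (fingertips just above that top reach 7 mm below the axis). Origin: on its axis at mid length; x along the axis (y, z turn as it rolls). Ends alike.
- vblock: Dark steel V-block, 56 mm long (its x, along the groove), 42 mm wide (its y), 36 mm high, with a 90 degree V groove 24 mm wide and 12 mm deep along the top; 0.4 to 0.65 kg. It stands on the steel block, its groove across the block's length. Origin: centre of its underside, z up. Grip it across the 42 mm width.
- block: Bright ground steel set-up block with rows of dark holes, 76 mm (x) by 51 mm (y) by 25 mm high; 0.5 to 0.75 kg. It lies flat on the board under the V-block, roughly along the board. Origin: centre of its underside, z up. Grip it across the 51 mm width.
- board: Plywood packing board with a few small drill marks, 130 mm (x) by 64 mm (y) by 18 mm thick, about 0.1 kg, lying flat on the bench under the whole pile. Origin: centre of its underside, z up. Grip it across the 64 mm width.
- cradle: Pale wooden cradle for round work, fixed: base 112 (x) by 62 (y) by 8 mm with two uprights, 32 mm high, 56 mm wide, 80 mm apart along x (64 mm free between them for the fingers). Their V notches, 36 mm wide, 18 mm deep, open upward and line up along x. The shaft lies in both, along x, its axis then 35 mm above the bench. Origin: centre of its underside.
- vblock_case: Low black plastic case, fixed, for the V-block: recess 70 (x) by 56 (y) mm, floor 4 mm and rim 12 mm above the bench, walls 6 mm. On its +x side it goes on 36 mm as a ledge carrying the V-block's bright U-shaped clamp and screw (top 23 mm above the bench). Origin: underside, below the recess's centre. The V-block lies with its length along x, either way round.
- block_tray: Low dark wooden tray, fixed, for the steel block: a recess 90 mm (x) by 65 mm (y), floor 4 mm and rim 12 mm above the bench, walls 7 mm. Origin: centre of its underside. The block lies with its length along x, either way round.
- board_tray: Shallow grey sheet-metal tray, fixed, for the packing board: a recess 144 mm (x) by 78 mm (y), floor 3 mm and rim 9 mm above the bench, walls 3 mm. Origin: centre of its underside. The board lies with its length along x, either way round; held by its upper half, the fingers stay above the rim.
- tape: Bystander: black tape measure standing on edge, 62 by 34 mm and 63 mm high, among the trays; not to be moved. Origin: centre of its underside.
- drill_box: Bystander: closed grey steel drill-bit box, 88 by 52 mm and 32 mm high, with hinge and catch, among the trays; not to be moved. Origin: centre of its underside.

How it is judged (in metres and radians):
On the way, in this order (a step that is already met when the one before it is completed fails the run):
1. the shaft lies in both notches of the cradle, let go (horizontal distance between shaft and cradle below 0.012 m and z of shaft in the frame of cradle between 0.0322 and 0.0392 m and contact force between the fingers and shaft below 0.1 N and linear speed of shaft below 0.03 m/s and angular speed of shaft below 0.3 rad/s and angle between the x axis of shaft and the x axis of cradle, either way round below 0.12 rad), for 0.2 s.
2. then the V-block stands in the recess of its case, let go (horizontal distance between vblock and vblock_case below 0.012 m and z of vblock in the frame of vblock_case between 0.001 and 0.008 m and contact force between the fingers and vblock below 0.1 N and linear speed of vblock below 0.03 m/s and angular speed of vblock below 0.3 rad/s and angle between vblock's own z axis and vertical below 0.06 rad), for 0.2 s.
3. then the steel block lies in the wooden tray, let go (horizontal distance between block and block_tray below 0.012 m and z of block in the frame of block_tray between 0.001 and 0.008 m and contact force between the fingers and block below 0.1 N and linear speed of block below 0.03 m/s and angular speed of block below 0.3 rad/s and angle between block's own z axis and vertical below 0.06 rad), for 0.2 s.
At the end, for the whole second after the job is handed in: All four released and at rest in their places: the shaft in both notches, within 12 mm of the cradle's middle and 0.12 rad of its line; V-block (V up), steel block and board flat on the floors of their recesses (height within 4 mm, tilt under 0.06 rad, centre within 12 mm) (all of step 1 and all of step 2 and all of step 3 and horizontal distance between board and board_tray below 0.012 m and z of board in the frame of board_tray between 0 and 0.007 m and contact force between the fingers and board below 0.1 N and linear speed of board below 0.03 m/s and angular speed of board below 0.3 rad/s and angle between board's own z axis and vertical below 0.06 rad); the robot touches nothing.
It fails at once if a piece is dropped into its place (it comes down the last 12 mm faster than 0.6 m/s) ((linear speed of shaft above 0.6 m/s and horizontal distance between shaft and cradle below 0.03 m and z of shaft in the frame of cradle below 0.0472 m) or (linear speed of vblock above 0.6 m/s and horizontal distance between vblock and vblock_case below 0.03 m and z of vblock in the frame of vblock_case below 0.016 m) or (linear speed of block above 0.6 m/s and horizontal distance between block and block_tray below 0.03 m and z of block in the frame of block_tray below 0.016 m) or (linear speed of board above 0.6 m/s and horizontal distance between board and board_tray below 0.03 m and z of board in the frame of board_tray below 0.015 m)).
It fails at once if the tape measure is moved by more than 20 mm or tipped over (distance of tape from where it was at the start of the episode above 0.02 m or angle between tape's own z axis and vertical above 0.3 rad).
It fails at once if the drill-bit box is moved by more than 20 mm (distance of drill_box from where it was at the start of the episode above 0.02 m).
It also fails if it takes over 136 s, if anything falls off the work surface, if the arm or the gripper's body presses on something with over 40 N, if the wrist force passes 120 N, or if a joint passes its speed limit or range.

## Working session

There is one attempt and no reset: what is moved stays moved. The work goes in short steps, Python scripts to look and compute and a tool call to move; the robot and the scene stay as the last step left them, time stands still between calls to the robot, and variables do not carry over. Pictures are saved under pics/ and viewed, and the job is handed in when it is done.

Besides the shell and the picture viewer there is one more tool, called after "Call:" by a JSON object that holds its "api" and its "payload". apply_moves: Moves the arm, as the interface text tells. Its arguments: {"type":"object","properties":{"moves":{"type":"array"}},"required":["moves"]}

```bash
ls; mkdir -p pics; python3 - <<'E'
from plant import state, capture, calibration, grip_point_offset
import cv2
print(state()); print(grip_point_offset)
for n in ["scene","top","wrist"]:
    print(n,calibration(n))
    cv2.imwrite(f"pics/{n}0.png",capture(n)[:,:,::-1])
E
```

```text
pics
{'t': 0.0, 'joint_positions': array([ 1.17742248e+00,  3.51233085e-01,  1.65245835e+00,  1.17893969e-05,
        1.13909927e+00, -8.45889081e-02]), 'qvel': array([ 0.00153101,  0.00072142,  0.00076435, -0.00095551, -0.00027374,
       -0.00047631]), 'tau': array([ 2.16130593e-04, -5.06109345e+01, -2.91403216e+01, -1.35607816e-04,
        4.66626312e-03,  1.37663715e-06]), 'tool_pos': array([166.97941706, 523.67600945, 230.74712592]), 'tool_rot': array([-4.83075943e-01, -3.10393163e+00,  1.82426857e-03]), 'ft_force': array([-0.18165362,  0.70823704,  0.00568715]), 'moment': array([ 0.02680978, -0.03025432,  0.02559876]), 'width': 0.9996660384674606}
18.700000000000003
scene {'fx': 470.1956106804176, 'fy': 470.1956106804176, 'cx': 277.9865714600176, 'cy': 206.66924390935307, 'cam_to_world': array([[ 6.65123355e-01,  4.84973780e-01, -5.67812782e-01,
         1.17985452e+03],
       [ 7.46495960e-01, -4.51011967e-01,  4.89215685e-01,
        -5.69919792e+02],
       [-1.88335793e-02, -7.49258726e-01, -6.62009560e-01,
         8.21385204e+02],
       [ 0.00000000e+00,  0.00000000e+00
[... 269 characters left out ...]
0e-01,  2.83126157e-02,  2.87783100e-02,
        -1.56416101e+01],
       [-3.16821984e-02, -1.08125358e-01, -9.93632299e-01,
         1.08719743e+03],
       [ 0.00000000e+00,  0.00000000e+00,  0.00000000e+00,
         1.00000000e+00]])}
wrist {'fx': 325.19226210127806, 'fy': 325.19226210127806, 'cx': 279.16457116845385, 'cy': 210.06414912984116, 'mount': array([[-1.63290477e-04, -9.62613257e-01, -2.70879476e-01,
         6.78947129e+01],
       [ 9.99999533e-01,  1.00698040e-04, -9.60662181e-04,
        -1.31099231e+00],
       [ 9.52023183e-04, -2.70879507e-01,  9.62612792e-01,
        -1.42523443e+02],
       [ 0.00000000e+00,  0.00000000e+00,  0.00000000e+00,
         1.00000000e+00]])}
```

View pics/scene0.png

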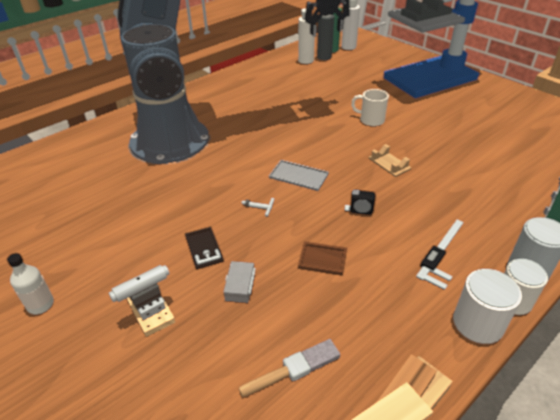

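View pics/top0.png

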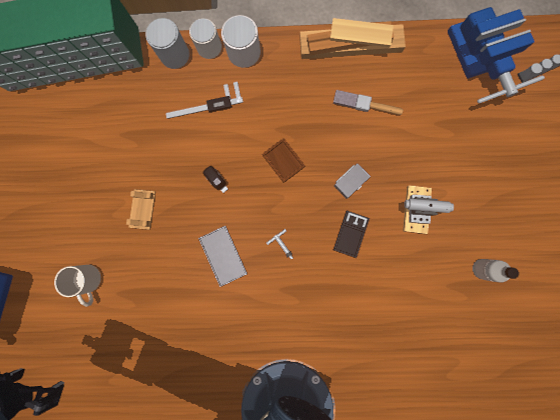

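View pics/wrist0.png

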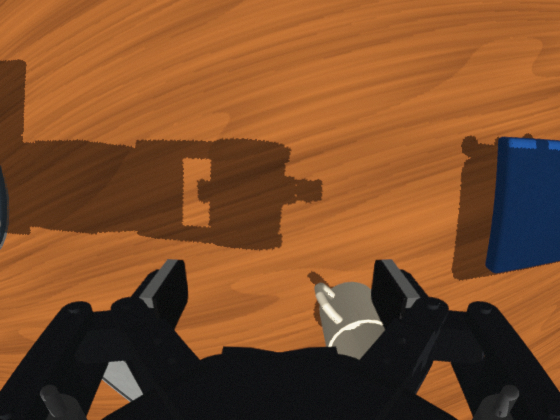

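```bash
cat > h.py <<'E'
import numpy as np, cv2
from scipy.spatial.transform import Rotation as R
from plant import state, capture, calibration, grip_point_offset
def ray(name, uv, pose=None):
    """origin, unit dirs for pixels; pose=(tool_pos,tool_rot) for wrist"""
    c=calibration(name); uv=np.atleast_2d(np.float64(uv))
    a=(uv-[c['cx'],c['cy']])/[c['fx'],c['fy']]
    if name=='wrist':
        th=np.linalg.norm(a,axis=1); s=np.sinc(th/np.pi)
        d=np.c_[a*s[:,None],np.cos(th)]
        T=np.eye(4);T[:3,:3]=R.from_rotvec(pose[1]).as_matrix();T[:3,3]=pose[0]
        M=T@c['mount']
    else:
        d=np.c_[a,np.ones(len(a))]; M=c['cam_to_world']
    d=d@M[:3,:3].T; d/=np.linalg.norm(d,axis=1)[:,None]
    return M[:3,3],d
def plane(name,uv,z,pose=None):
    o,d=ray(name,uv,pose); return o+d*((z-o[2])/d[:,2])[:,None]
def project(name,P,pose=None):
    c=calibration(name);P=np.atleast_2d(P)
    if name=='wrist':
        T=np.eye(4);T[:3,:3]=R.from_rotvec(pose[1]).as_matrix();T[:3,3]=pose[0];M=T@c['mount']
    else: M=c['cam_to_world']
    p=(P-M[:3,3])@M[:3,:3]
    if name=='wrist':
        r=np.linalg.norm(p[:,:2],axis=1);th=np.arctan2(r,p[:,2]);q=p[:,:2]*(th/np.maximum(r,1e-9))[:,None]
    else: q=p[:,:2]/p[:,2:]
    return q*[c['fx'],c['fy']]+[c['cx'],c['cy']]
def tri(rays):
    """rays: list of (o,d). least squares point + residual distances"""
    A=np.zeros((3,3));b=np.zeros(3)
    for o,d in rays:
        P=np.eye(3)-np.outer(d,d);A+=P;b+=P@o
    x=np.linalg.solve(A,b)
    return x,[np.linalg.norm((np.eye(3)-np.outer(d,d))@(x-o)) for o,d in rays]
def snap(fn):
    s=state();p=(s['tool_pos'],s['tool_rot']);im=capture('wrist')[:,:,::-1].copy()
    cv2.imwrite(f'pics/{fn}.png',im);np.save(f'pics/{fn}.npy',np.array(p))
    return im,p
def load(fn): return cv2.imread(f'pics/{fn}.png'),np.load(f'pics/{fn}.npy')
def yaw(rot):
    m=R.from_rotvec(rot).as_matrix(); return np.degrees(np.arctan2(m[1,1],m[0,1])) # jaw dir yaw
E
python3 - <<'E'
import cv2
im=cv2.imread('pics/top0.png')
c=im[110:300,110:470]; cv2.imwrite('pics/topc.png',cv2.resize(c,None,fx=2.2,fy=2.2,interpolation=cv2.INTER_CUBIC))
im=cv2.imread('pics/scene0.png')
c=im[140:340,100:440]; cv2.imwrite('pics/scenec.png',cv2.resize(c,None,fx=2.35,fy=2.35,interpolation=cv2.INTER_CUBIC))
from h import *
pts=dict(cradle=(142,210,20),tape=(216,179,63),btray=(284,160,10),box=(352,181,32),case=(352,232,12),boardtray=(223,256,8),pile=(429,207,80))
for k,(u,v,z) in pts.items(): print(k,plane('top',(u,v),z).round(0))
print(yaw(state()['tool_rot']))
E
```

```text
cradle [[547. 397.  20.]]
tape [[622. 177.  63.]]
btray [[681. -10.  10.]]
box [[ 611. -198.   32.]]
case [[ 470. -195.   12.]]
boardtray [[412. 169.   8.]]
pile [[ 528. -387.   80.]]
72.30657797401713
```

View pics/topc.png

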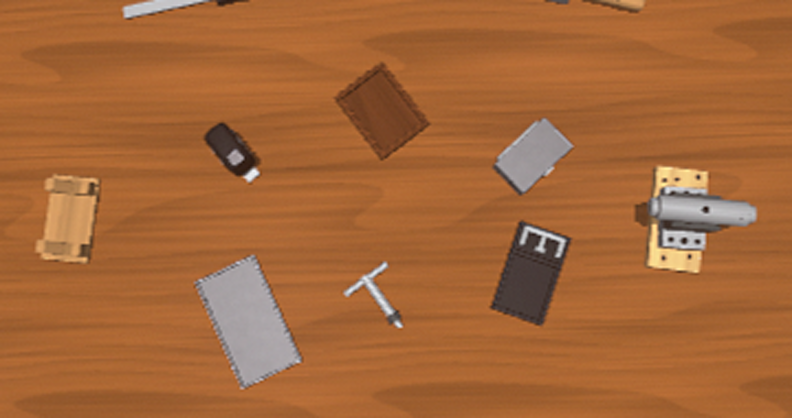

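View pics/scenec.png

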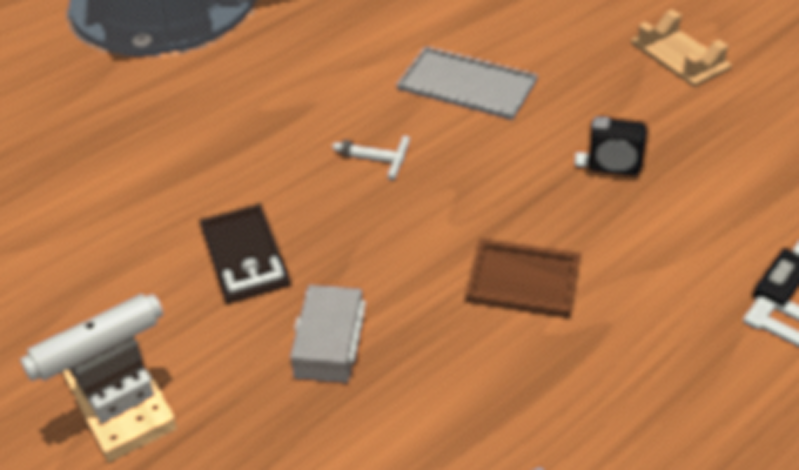

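Call:
{"api": "apply_moves", "payload": {"moves": [[[0,385,-125,20,0],[0,385,-125,20,0],[0,385,-125,20,0],[0,385,-125,20,0],[0,385,-125,20,0],[0,385,-125,20,0],[0,385,-125,20,0],[0,385,-125,20,0],[0,385,-125,20,0],[0,385,-125,20,0],[0,385,-125,20,0],[0,385,-125,20,0],[0,385,-125,20,0]]]}}

```text
t: 1.45
tool_pos: [551.0, 399.5, 251.2]
tool_rot: [-0.481, -3.104, 0.001]
ft_force: [0.1, -0.4, -0.0]
width: 0.998
```

```bash
python3 - <<'E'
from h import *
snap('w1'); s=state(); print(s['t'],s['tool_pos'],s['joint_positions'],yaw(s['tool_rot']),s['qvel'])
E
```

```text
1.5 [551.18665646 399.37744894 251.15174408] [ 5.58848006e-01  5.77963519e-01  1.25021095e+00 -4.91095262e-04
  1.31399973e+00 -7.04261101e-01] 72.37797562115476 [-0.00539135  0.00193398 -0.00340829 -0.00145868  0.00222546 -0.00063709]
```

View pics/w1.png

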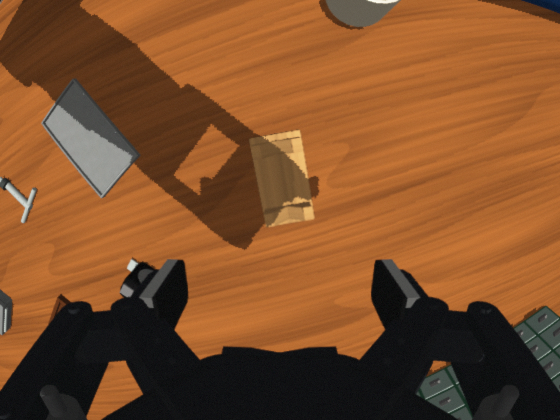

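Call:
{"api": "apply_moves", "payload": {"moves": [[[0,-80,-180,-40,0],[0,-80,-180,-40,0],[0,-80,-180,-40,0],[0,-80,-180,-40,0],[0,-80,-180,-40,0],[0,-80,-180,-40,0],[0,-80,-180,-40,0],[0,-80,-180,-40,0]]]}}

```text
t: 2.3
tool_pos: [471.7, 220.4, 211.5]
tool_rot: [0.479, 3.104, -0.0]
ft_force: [0.8, -0.1, -1.3]
width: 0.999
```

```bash
python3 - <<'E'
from h import *
snap('w2'); s=state(); print(s['t'],s['tool_pos'],s['joint_positions'],yaw(s['tool_rot']),s['qvel'])
E
```

```text
2.35 [471.5840936  220.3112813  211.30592149] [ 3.47864688e-01  3.20060284e-01  1.74919360e+00 -6.17300446e-04
  1.07214225e+00 -9.16245959e-01] 72.44511240812926 [-0.00368957  0.00104749  0.00632844  0.00014482 -0.00043191  0.00010187]
```

View pics/w2.png

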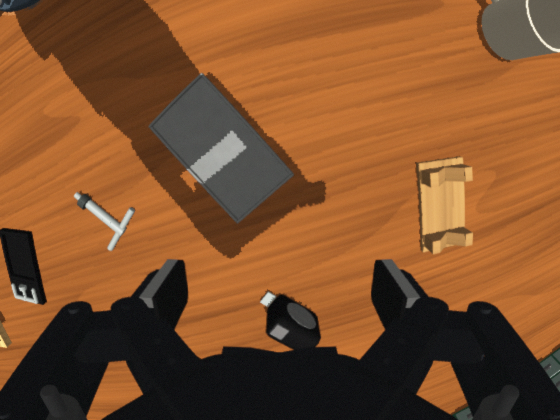

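Call:
{"api": "apply_moves", "payload": {"moves": [[[0,230,-220,40,0],[0,230,-220,40,0],[0,230,-220,40,0],[0,230,-220,40,0],[0,230,-220,40,0],[0,230,-220,40,0],[0,230,-220,40,0],[0,230,-220,40,0],[0,230,-220,40,0],[0,230,-220,40,0]]]}}

```text
t: 3.35
tool_pos: [701.1, 1.6, 251.1]
tool_rot: [-0.478, -3.105, 0.0]
ft_force: [-0.1, -0.4, 0.4]
width: 1.005
```

```bash
python3 - <<'E'
from h import *
snap('w3'); s=state(); print(s['t'],s['tool_pos'],s['joint_positions'],yaw(s['tool_rot']),s['qvel'])
E
```

```text
3.4 [701.08596488   1.58834252 251.36675277] [-6.39986660e-02  6.18509940e-01  1.18233651e+00 -2.98410818e-04
  1.34068401e+00 -1.32967636e+00] 72.52188839693173 [-0.00094551 -0.00329832 -0.00281926 -0.0012858   0.00209719 -0.00078369]
```

View pics/w3.png

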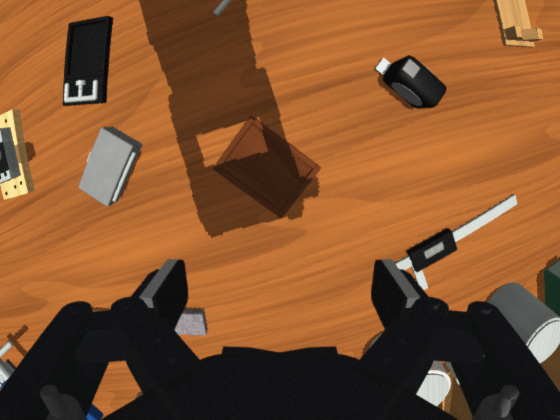

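Call:
{"api": "apply_moves", "payload": {"moves": [[[0,-190,-190,0,0],[0,-190,-190,0,0],[0,-190,-190,0,0],[0,-190,-190,0,0],[0,-190,-190,0,0],[0,-190,-190,0,0],[0,-190,-190,0,0],[0,-190,-190,0,0],[0,-190,-190,0,0]]]}}

```text
t: 4.3
tool_pos: [511.8, -187.4, 251.4]
tool_rot: [0.475, 3.105, -0.0]
ft_force: [-0.0, 0.2, -0.5]
width: 0.999
```

```bash
python3 - <<'E'
from h import *
snap('w4'); s=state(); print(s['t'],s['tool_pos'],s['joint_positions'],yaw(s['tool_rot']),s['qvel'])
E
```

```text
4.35 [ 511.80543108 -187.37121043  251.3055229 ] [-4.36313575e-01  3.21365699e-01  1.64137497e+00 -1.13736585e-04
  1.17859985e+00 -1.70361970e+00] 72.61378132412557 [-0.00242166  0.00359972  0.00179669 -0.00191344 -0.00201719 -0.00330789]
```

View pics/w4.png

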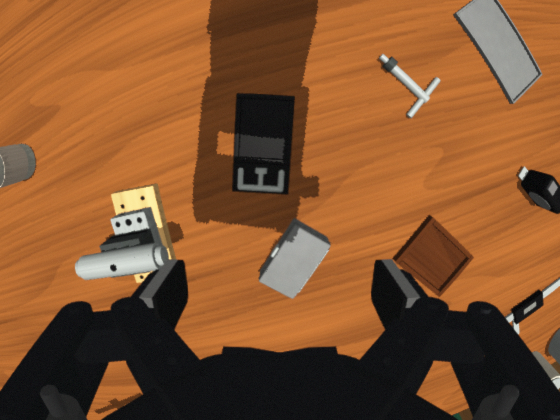

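Call:
{"api": "apply_moves", "payload": {"moves": [[[0,30,-190,0,0],[0,30,-190,0,0],[0,30,-190,0,0],[0,30,-190,0,0],[0,30,-190,0,0],[0,30,-190,0,0],[0,30,-190,0,0]]]}}

```text
t: 5.05
tool_pos: [542.3, -375.9, 251.1]
tool_rot: [-0.473, -3.106, -0.001]
ft_force: [0.5, -0.1, 0.5]
width: 1.0
```

```bash
python3 - <<'E'
from h import *
snap('w5'); s=state(); print(s['t'],s['tool_pos'],s['joint_positions'],yaw(s['tool_rot']),s['qvel'])
E
```

```text
5.1 [ 542.25364256 -375.89802218  251.35343939] [-6.76748279e-01  5.36588180e-01  1.31703485e+00  1.46880195e-04
  1.28797227e+00 -1.94575018e+00] 72.70610493431462 [-1.56754957e-03 -7.66075957e-03 -2.81957097e-06 -1.10556951e-03
 -2.06015167e-03 -1.60954577e-03]
```

View pics/w5.png

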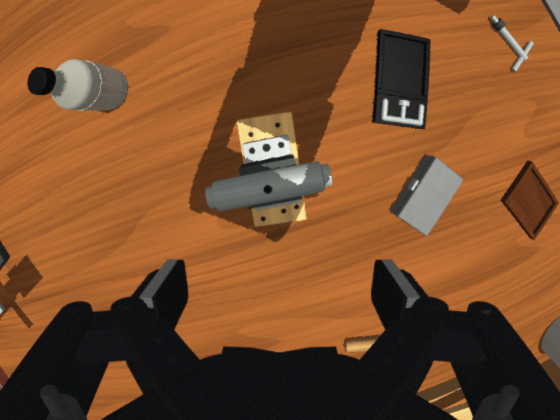

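```bash
cat > crop.py <<'E'
import cv2,sys,numpy as np
def crop(fn,x0,y0,x1,y1,f):
    im=cv2.imread(f'pics/{fn}.png')[y0:y1,x0:x1]
    im=cv2.resize(im,None,fx=f,fy=f,interpolation=cv2.INTER_CUBIC)
    for k in range((x0//10+1)*10,x1,10):
        u=int((k-x0+.5)*f); cv2.line(im,(u,0),(u,6 if k%50 else 18),(0,255,0),1)
        if k%20==0: cv2.putText(im,str(k),(u-12,30),0,.4,(0,255,0),1)
    for k in range((y0//10+1)*10,y1,10):
        u=int((k-y0+.5)*f); cv2.line(im,(0,u),(6 if k%50 else 18,u),(0,255,0),1)
        if k%20==0: cv2.putText(im,str(k),(8,u+4),0,.4,(0,255,0),1)
    return im
E
python3 - <<'E'
from crop import crop; import cv2
cv2.imwrite('pics/c5.png',crop('w5',195,105,340,235,5))
cv2.imwrite('pics/c4.png',crop('w4',70,180,190,300,5))
E
```

```text
(no output)
```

View pics/c5.png

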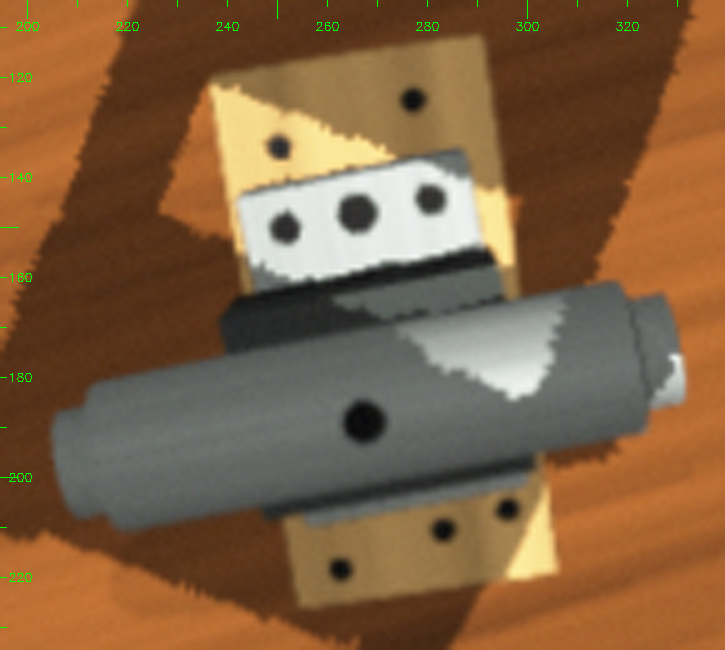

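View pics/c4.png

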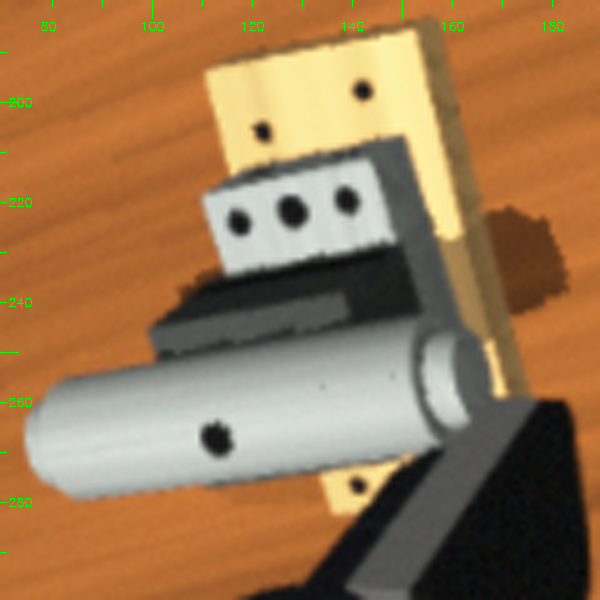

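```bash
python3 - <<'E'
from h import *
_,p5=load('w5');_,p4=load('w4')
def t2(a,b,n): 
    o,d=ray('wrist',a,p5);o2,d2=ray('wrist',b,p4)
    x,r=tri([(o,d[0]),(o2,d2[0])]); print(n,x.round(1),np.round(r,1),'top px',project('top',x).round(1),'scene px',project('scene',x).round(1)); return x
h=t2((266.8,188.5),(112.7,267),'shafthole')
t2((265.6,147),(127.7,221.5),'block big')
t2((251.3,150),(116.8,223.8),'block l')
t2((280.3,144.5),(138.7,219.5),'block r')
t2((249.8,133.6),(121.8,205.8),'board1')
t2((276.6,124.2),(141.8,197.5),'board2')
t2((237,120.5),(110.5,193.5),'board corner')
q=plane('wrist',[(215,196),(321.5,176)],88,p5); print('shaft axis',q.round(1),q.mean(0), np.linalg.norm(q[1]-q[0]),np.degrees(np.arctan2(*(q[1]-q[0])[[1,0]])))
e=plane('wrist',[(206,198),(330.5,176)],88,p5); print('ends',e.round(1),e.mean(0),np.linalg.norm(e[1]-e[0]))
# board/block edges
b=plane('wrist',[(237,120.5),(291,111.5),(306,219),(254.5,226)],18,p5);print('board',b.round(1),b.mean(0));
for i in range(4): print(np.linalg.norm(b[i]-b[(i+1)%4]),np.degrees(np.arctan2(*(b[(i+1)%4]-b[i])[[1,0]])))
from crop import crop
cv2.imwrite('pics/ct.png',crop('top0',400,180,460,240,9))
cv2.imwrite('pics/cs.png',crop('scene0',105,260,180,335,8))
E
```

```text
shafthole [ 532.1 -386.3  102.7] [0. 0.] top px [[431.8 204.6]] scene px [[136.8 278. ]]
block big [ 499.4 -379.6   42.9] [0.1 0.1] top px [[421.9 218.9]] scene px [[138.2 285.8]]
block l [ 497.5 -395.2   44.3] [0.3 0.3] top px [[427.9 219.4]] scene px [[131.  288.8]]
block r [ 501.5 -363.7   43. ] [0.1 0.1] top px [[415.9 218.2]] scene px [[145.3 282.4]]
board1 [ 480.8 -393.7   18.3] [0.1 0.1] top px [[424.4 226. ]] scene px [[130.5 291.6]]
board2 [ 479.8 -361.2   18. ] [0.1 0.1] top px [[412.5 226.7]] scene px [[143.7 283.4]]
board corner [ 461.  -403.2   18.2] [0.6 0.6] top px [[428.3 233.1]] scene px [[122.2 288.6]]
shaft axis [[ 526.7 -438.5   88. ]
 [ 538.7 -334.1   88. ]] [ 532.72557385 -386.25453882   88.        ] 105.09742464465333 83.43078766702831
ends [[ 525.9 -447.8   88. ]
 [ 541.3 -325.7   88. ]] [ 533.55287331 -386.75151698   88.        ] 123.11050231550661
board [[ 461.5 -403.1   18. ]
 [ 470.5 -341.2   18. ]
 [ 598.2 -361.    18. ]
 [ 588.1 -423.4   18. ]] [ 529.59198537 -382.17614274   18.        ]
62.61300913041582 81.75933329008994
129.21867310226455 -8.832862551006048
63.25926942243495 -99.17556239543927
128.19480463959667 170.8773056452243
```

View pics/cs.png

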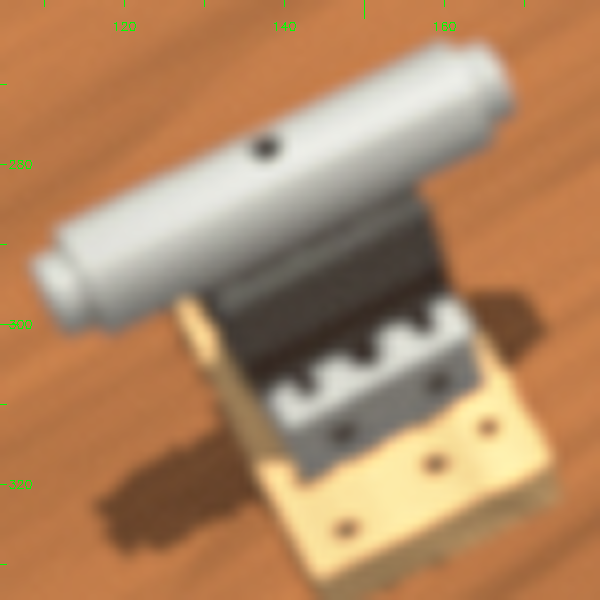

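View pics/ct.png

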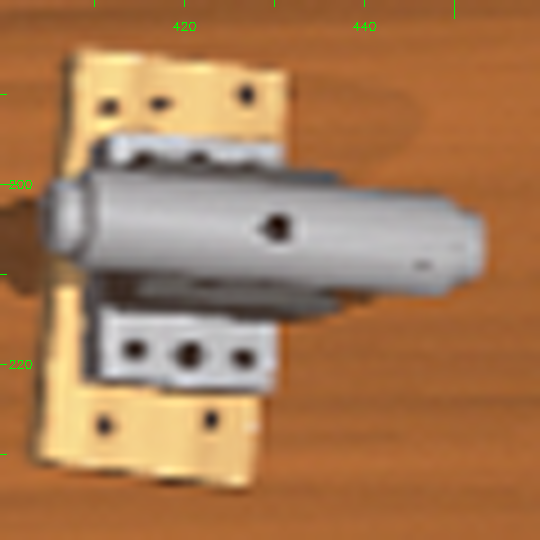

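Call:
{"api": "apply_moves", "payload": {"moves": [[[0.4,-9.7,-10.4,-60,-79.7],[0.4,-9.7,-10.4,-80,-79.7],[0.4,-9.7,-10.4,-100,-79.7],[0.4,-9.7,-10.4,-100,-79.7],[0.4,-9.7,-10.4,-100,-79.7],[0.4,-9.7,-10.4,-100,-79.7],[0.4,-9.7,-10.4,-100,-79.7],[0.4,-9.7,-10.4,-100,-79.7],[0.4,-9.7,-10.4,-100,-79.7],[0.4,-9.7,-10.4,-100,-79.7],[0.4,-9.7,-10.4,-100,-79.7],[0.4,-9.7,-10.4,-100,-79.7]]]}}

```text
t: 6.3
tool_pos: [532.9, -385.6, 151.7]
tool_rot: [2.35, 2.085, 0.0]
ft_force: [-0.6, -0.7, -0.1]
width: 0.598
```

```bash
python3 - <<'E'
from h import *
snap('w6'); s=state(); print(s['t'],s['tool_pos'],s['joint_positions'],yaw(s['tool_rot']),s['width'],s['ft_force'])
E
```

```text
6.35 [ 532.78755879 -385.72329954  151.60233613] [-6.97399613e-01  6.26399774e-01  1.42091739e+00  3.28544352e-05
  1.09396652e+00 -5.77555595e-01] -6.8674189700078445 0.5996653954295932 [-0.30001344  0.02084126 -0.32508026]
```

View pics/w6.png

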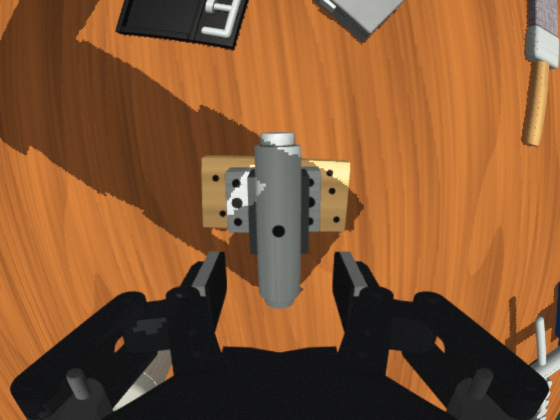

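Call:
{"api": "apply_moves", "payload": {"moves": [[[0.4,-0.3,-0.5,-30,0],[0.4,-0.3,-0.5,-50,0],[0.4,-0.3,-0.5,-62,0],[0.4,-0.3,-0.5,-70,0],[0.4,-0.3,-0.5,-70,0],[0.4,-0.3,-0.5,-70,0],[0.8,-0.3,-0.5,-70,0],[0.8,-0.3,-0.5,-70,0],[0.8,-0.3,-0.5,-70,0],[0.8,-0.3,-0.5,-70,0],[0.8,-0.3,-0.5,-70,0]]]}}

```text
t: 7.45
tool_pos: [532.4, -386.5, 82.8]
tool_rot: [2.35, 2.084, -0.0]
ft_force: [-4.3, 1.2, 6.4]
width: 0.325
```

```bash
python3 - <<'E'
from h import *
snap('w7'); s=state(); print(s['t'],s['tool_pos'],yaw(s['tool_rot']),s['width'],s['ft_force'])
E
```

```text
7.5 [ 532.40563742 -386.48236266   82.77486575] -6.857482997419688 0.3250023578291887 [-3.85684019  0.61598652  5.31271193]
```

View pics/w7.png

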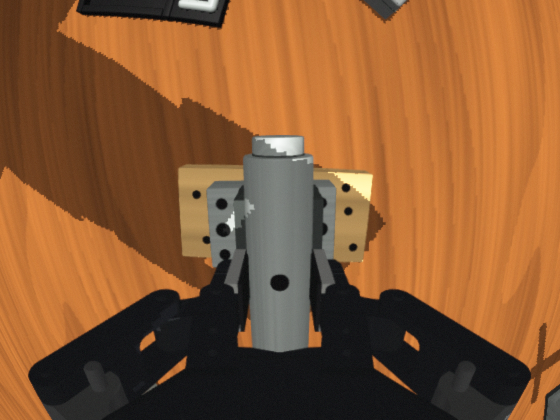

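Call:
{"api": "apply_moves", "payload": {"moves": [[[0.8,0,0,0,0],[0.8,0,0,5,0],[0.8,0,0,15,0],[0.8,0,0,30,0],[0.8,0,0,50,0],[0.8,0,0,80,0],[0.8,0,0,80,0],[0.8,0,0,80,0]]]}}

```text
t: 8.3
tool_pos: [532.5, -386.5, 163.3]
tool_rot: [2.349, 2.083, -0.0]
ft_force: [0.5, -0.0, -5.2]
width: 0.323
```

```bash
python3 - <<'E'
from h import *
snap('w8'); s=state(); print(s['t'],s['tool_pos'],yaw(s['tool_rot']),s['width'],s['ft_force'],s['moment'])
from crop import crop
cv2.imwrite('pics/ca.png',crop('w1',235,115,330,240,6))
cv2.imwrite('pics/cb.png',crop('w2',405,145,485,265,6))
E
```

```text
8.35 [ 532.07424169 -386.14188165  162.0910432 ] -6.8524944065220685 0.32679489248385546 [ 0.57132054  1.04519227 -4.27057407] [0.04144292 0.023945   0.03304021]
```

View pics/w8.png

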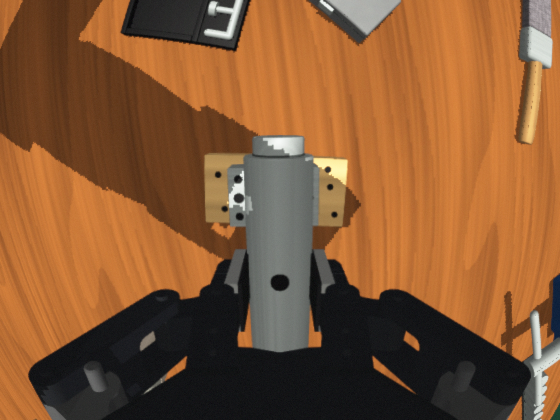

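View pics/ca.png

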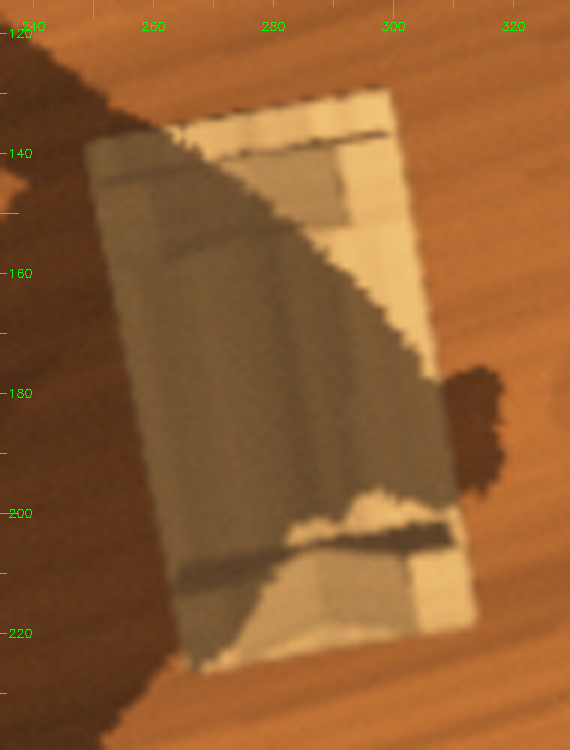

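View pics/cb.png

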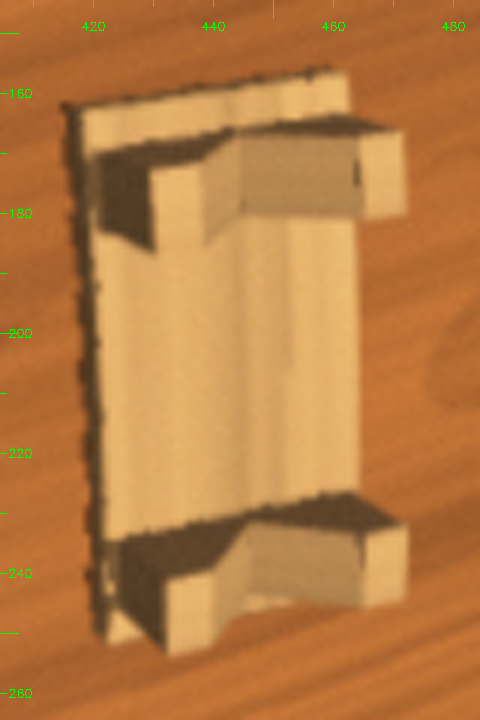

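```bash
python3 - <<'E'
from crop import crop; import cv2
from h import *
cv2.imwrite('pics/cc.png',crop('scene0',360,135,420,185,10))
cv2.imwrite('pics/cd.png',crop('top0',120,180,165,240,9))
_,p1=load('w1');_,p2=load('w2');_,p8=load('w8')
b=plane('wrist',[(249,138.5),(299.5,129.5),(314,217.5),(266.5,226.5)],8,p1);print('cradle',b.round(1),b.mean(0));
for i in range(4): print(np.linalg.norm(b[i]-b[(i+1)%4]),np.degrees(np.arctan2(*(b[(i+1)%4]-b[i])[[1,0]])))
for a,c in [((249,138.5),(418,162.5)),((299.5,129.5),(462.3,157)),((266.5,226.5),(422.5,251.5))]:
    print(tri([(lambda r:(r[0],r[1][0]))(ray('wrist',a,p1)),(lambda r:(r[0],r[1][0]))(ray('wrist',c,p2))]))
print('prongs', plane('wrist',[(432,240),(440,239.5),(464.5,233),(472.5,232),(472.5,244.5),(464.5,245.5),(440.5,248),(432.5,253.5), (429.7,173),(438,172),(464.5,167),(472,166),(472,179.5),(464.5,180.5),(438.5,185),(430.5,186.5)],32,p2).round(1))
print('hole held',plane('wrist',(279.7,282.3),p8[0][2]+20,p8)-p8[0])
E
```

```text
cradle [[496.2 379.9   8. ]
 [504.2 439.9   8. ]
 [613.  425.7   8. ]
 [606.3 365.7   8. ]] [554.91813819 402.8111642    8.        ]
60.4814589578374 82.45101417573552
109.7672429131775 -7.403434437954905
60.37753611686759 -96.39996742241692
110.97833063115614 172.65489856614602
(array([495.94197434, 379.84083489,   5.84607528]), [np.float64(0.3551792173058723), np.float64(0.35517921730583357)])
(array([504.32091508, 439.85324604,   7.2681063 ]), [np.float64(0.14011383208905198), np.float64(0.1401138320889687)])
(array([606.79857228, 365.50148532,   5.85945783]), [np.float64(0.15450483769741072), np.float64(0.15450483769745807)])
prongs [[581.6 370.2  32. ]
 [584.5 380.5  32. ]
 [587.9 414.7  32. ]
 [590.6 426.4  32. ]
 [607.1 424.9  32. ]
 [604.2 413.1  32. ]
 [595.6 379.8  32. ]
 [598.9 368.5  32. ]
 [503.9 380.8  32. ]
 [505.7 391.1  32. ]
 [509.4 426.3  32. ]
 [511.  436.8  32. ]
 [526.4 434.1  32. ]
 [524.6 423.5  32. ]
 [520.1 388.9  32. ]
 [518.9 378.8  32. ]]
hole held [[ 0.52833395  0.54619999 20.        ]]
```

View pics/cc.png

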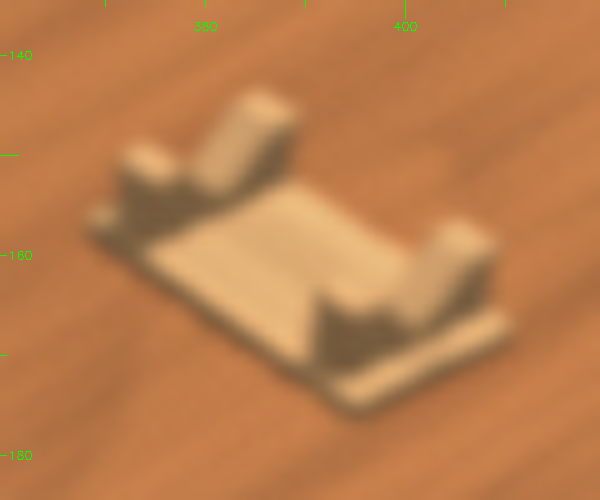

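View pics/cd.png

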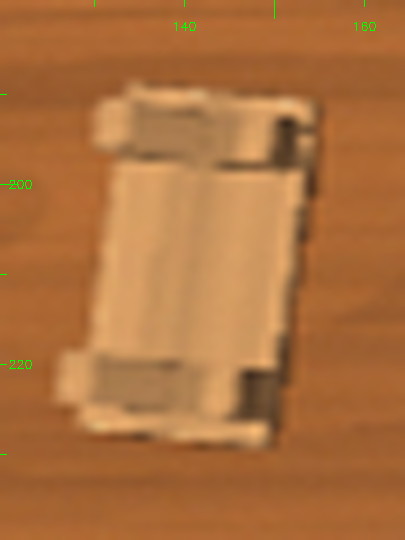

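Call:
{"api": "apply_moves", "payload": {"moves": [[[0.8,22.9,788.8,10,89.5],[0.8,22.9,788.8,10,89.5],[0.8,22.9,788.8,10,89.5],[0.8,22.9,788.8,10,89.5],[0.8,22.9,788.8,10,89.5],[0.8,22.9,788.8,10,89.5],[0.8,22.9,788.8,10,89.5],[0.8,22.9,788.8,10,89.5],[0.8,22.9,788.8,10,89.5],[0.8,22.9,788.8,10,89.5],[0.8,22.9,788.8,10,89.5],[0.8,22.9,788.8,10,89.5],[0.8,22.9,788.8,10,89.5],[0.8,22.9,788.8,10,89.5],[0.8,22.9,788.8,10,89.5],[0.8,22.9,788.8,10,89.5],[0.8,22.9,788.8,10,89.5],[0.8,22.9,788.8,0,89.5],[0.8,22.9,788.8,-20,89.5],[0.8,22.9,788.8,-20,89.5]]]}}

```text
t: 10.35
tool_pos: [553.4, 400.3, 137.8]
tool_rot: [-0.203, -3.13, 0.007]
ft_force: [0.0, 0.1, -5.6]
width: 0.323
```

```bash
python3 - <<'E'
from h import *
snap('w9'); s=state(); print(s['t'],s['tool_pos'],yaw(s['tool_rot']),s['width'],s['ft_force'],s['qvel'])
E
```

```text
10.4 [554.18037571 400.8852705  139.70374659] 82.57481439089817 0.3303583954508393 [ 0.13841186 -0.02864773 -4.06710799] [ 0.00321788 -0.03024226 -0.03774797  0.00062362  0.01548489  0.00251034]
```

View pics/w9.png

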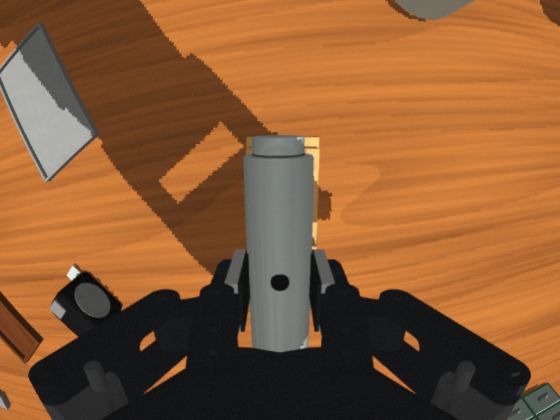

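```bash
python3 - <<'E'
from h import *
from crop import crop
cv2.imwrite('pics/ce.png',crop('w9',230,120,340,270,5))
_,p=load('w9')
c=np.array([555,402.7]);a=np.radians(-7.3);ux=np.array([np.cos(a),np.sin(a)]);uy=np.array([-ux[1],ux[0]])
for z,sx,sy in [(8,-56,31),(8,-56,-31),(8,56,31),(32,-48,28),(32,-32,28),(32,-48,-28),(32,32,28),(32,48,28)]:
    print(z,sx,sy,project('wrist',np.r_[c+ux*sx+uy*sy,z],p).round(1),project('scene',np.r_[c+ux*sx+uy*sy,z],p).round(1))
E
```

```text
8 -56 31 [[321.9 138. ]] [[384.1 148.8]]
8 -56 -31 [[247.7 138. ]] [[368.7 155.8]]
8 56 31 [[318.2 261.8]] [[411.7 166.8]]
32 -48 28 [[321.7 149.8]] [[386.3 143.7]]
32 -32 28 [[321.3 170.4]] [[390.2 146.1]]
32 -48 -28 [[248.6 149.8]] [[372.3 150. ]]
32 32 28 [[318.8 247.5]] [[406.1 156.4]]
32 48 28 [[318.1 265. ]] [[410.3 159. ]]
```

View pics/ce.png

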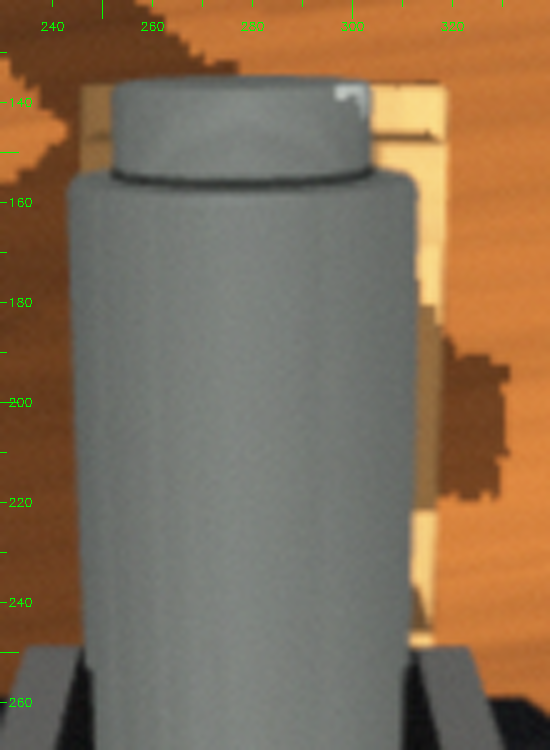

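Call:
{"api": "apply_moves", "payload": {"moves": [[[0.8,0,0,0,0],[0.8,0,0.3,-40,0],[0.8,0,0.3,-70,0],[0.8,0,0.3,-90,0],[0.8,0,0.3,-100,0],[0.8,0,0.3,-100,0],[0.8,0,0.3,-100,0]]]}}

```text
t: 11.1
tool_pos: [555.0, 401.5, 41.2]
tool_rot: [-0.204, -3.133, 0.003]
ft_force: [-0.0, 1.2, -4.8]
width: 0.326
```

```bash
python3 - <<'E'
from h import *
snap('w10'); s=state(); print(s['t'],s['tool_pos'],yaw(s['tool_rot']),s['width'],s['ft_force'],s['qvel'])
cv2.imwrite('pics/s10.png',capture('scene')[:,:,::-1])
from crop import crop
cv2.imwrite('pics/cs10.png',crop('s10',340,100,430,190,8))
E
```

```text
11.15 [555.0562702  401.5924225   41.45708909] 82.56640089399966 0.32687163840183736 [-0.44357944  0.41913011 -4.44525451] [-7.84059598e-04 -1.60553046e-03  1.04069564e-03 -6.14169999e-09
 -2.46988141e-03 -2.33054185e-03]
```

View pics/w10.png

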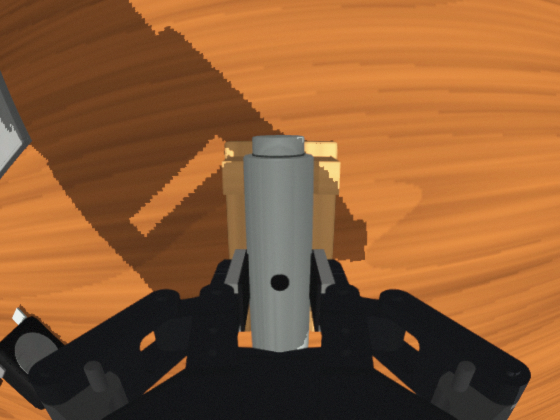

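View pics/cs10.png

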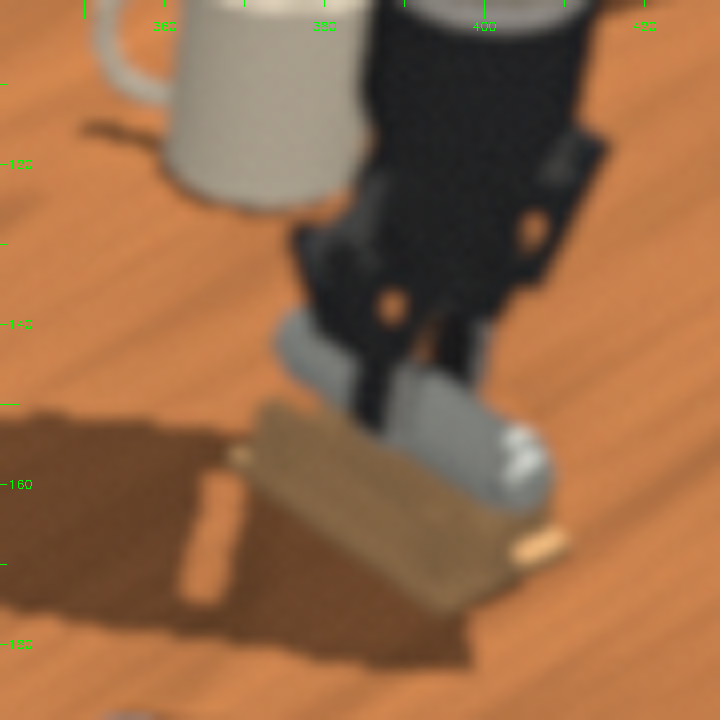

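Call:
{"api": "apply_moves", "payload": {"moves": [[[0.8,-0.5,0.5,-4,0],[0.8,-0.5,0.5,-8,0],[0.8,-0.5,0.5,-10,0],[0.8,-0.5,0.5,-10.5,0],[0.8,-0.5,0.5,-10.5,0]]]}}

```text
t: 11.7
tool_pos: [554.5, 402.1, 30.8]
tool_rot: [-0.203, -3.133, 0.003]
ft_force: [0.5, -0.4, -5.4]
width: 0.324
```

Call:
{"api": "apply_moves", "payload": {"moves": [[[0.8,0,0,-0.7,0],[0.8,0,0,-1.2,0],[0.8,0,0,-1.2,0]]]}}

```text
t: 12.0
tool_pos: [554.6, 402.2, 30.1]
tool_rot: [-0.204, -3.134, 0.002]
ft_force: [-1.3, -1.2, 0.6]
width: 0.319
```

Call:
{"api": "apply_moves", "payload": {"moves": [[[0.55,0,0,0,0],[0.5,0,0,0,0],[0.4,0,0,0,0],[0.4,0,0,0,0],[0.4,0,0,0,0],[0.4,0,0,0,0],[0.4,0,0,20,0],[0.3,0,0,50,0],[0.3,0,0,100,0],[0.3,0,0,110,0],[0.3,0,0,110,0],[0.3,0,0,110,0]]]}}

```text
t: 13.2
tool_pos: [554.0, 401.8, 138.8]
tool_rot: [-0.204, -3.132, 0.004]
ft_force: [-1.2, 0.9, -0.6]
width: 0.699
```

```bash
python3 - <<'E'
from h import *
snap('w11'); s=state(); print(s['t'],s['tool_pos'],yaw(s['tool_rot']),s['width'],s['ft_force'],s['joint_positions'])
E
```

```text
13.25 [553.83464615 401.71616586 138.18087265] 82.5619918623909 0.696509788468272 [-0.71109001  0.46008046 -0.16999995] [ 5.59673149e-01  6.89683907e-01  1.34303333e+00 -4.63346420e-04
  1.11353599e+00 -8.81094441e-01]
```

View pics/w11.png

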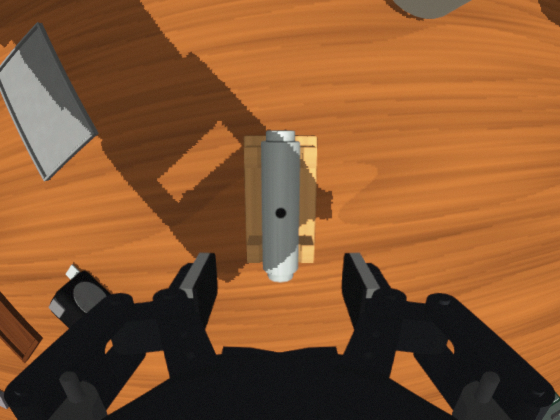

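```bash
python3 - <<'E'
from h import *
_,p=load('w11')
print(plane('wrist',(280.5,212.5),50,p))
print(plane('wrist',[(244.5,136.5),(317,136.5),(314,263),(247,263)],8,p).mean(0))
from crop import crop
cv2.imwrite('pics/c11.png',crop('w11',235,125,330,290,4))
E
```

```text
[[552.49295972 401.16040702  50.        ]]
[555.76498459 400.86736394   8.        ]
```

View pics/c11.png

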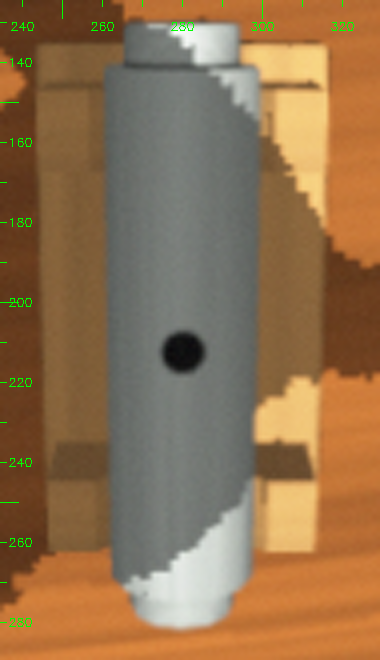

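```bash
python3 - <<'E'
from h import *
from crop import crop
cv2.imwrite('pics/cf.png',crop('w4',220,85,305,200,5))
cv2.imwrite('pics/cg.png',crop('w5',365,20,440,135,5))
E
```

```text
(no output)
```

View pics/cf.png

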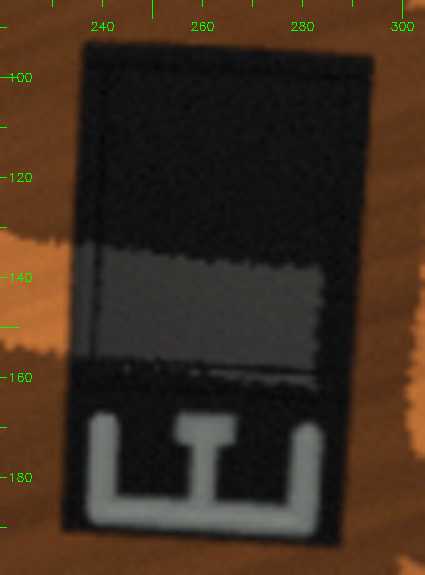

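View pics/cg.png

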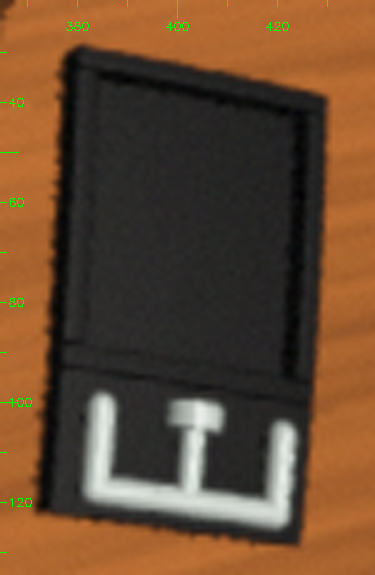

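Call:
{"api": "apply_moves", "payload": {"moves": [[[0.3,-23,-750,60,-89.5],[0.3,-23,-750,60,-89.5],[0.3,-23,-750,60,-89.5],[0.3,-23,-750,60,-89.5],[0.3,-23,-750,60,-89.5],[0.3,-23,-750,60,-89.5],[0.3,-23,-750,60,-89.5],[0.3,-23,-750,60,-89.5],[0.3,-23,-750,60,-89.5],[0.3,-23,-750,60,-89.5],[0.3,-23,-750,60,-89.5],[0.3,-23,-750,60,-89.5],[0.3,-23,-750,60,-89.5],[0.3,-23,-750,60,-89.5],[0.3,-23,-750,60,-89.5],[0.3,-23,-750,60,-89.5],[0.3,-23,-750,60,-89.5],[0.3,-23,-750,60,-89.5]]]}}

```text
t: 15.05
tool_pos: [530.6, -347.0, 196.9]
tool_rot: [-2.346, -2.079, -0.0]
ft_force: [0.0, 1.1, 0.8]
width: 0.699
```

```bash
python3 - <<'E'
from h import *
snap('w12'); s=state(); print(s['t'],s['tool_pos'],yaw(s['tool_rot']),s['width'],s['ft_force'],s['joint_positions'])
E
```

```text
15.1 [ 530.83420679 -346.77626928  197.30053432] -6.866933298907452 0.6967814419169805 [-0.7129839   0.04769884  0.6100206 ] [-0.6526509   0.53932125  1.44875267  0.00151163  1.15980149 -0.53339827]
```

View pics/w12.png

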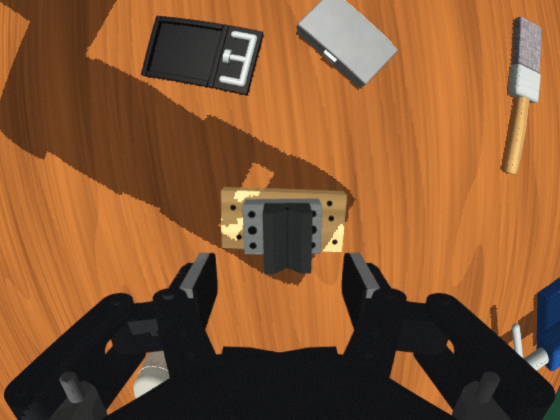

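```bash
python3 - <<'E'
from h import *
from crop import crop
cv2.imwrite('pics/ch.png',crop('w12',210,175,360,285,5))
_,p4=load('w4');_,p5=load('w5')
A=[(236.5,93.5),(294,96),(288,194),(232.5,190.5)];B=[(380,29.5),(429,39),(424,128),(373,122)]
for a,c in zip(A,B):
    print(tri([(lambda r:(r[0],r[1][0]))(ray('wrist',a,p4)),(lambda r:(r[0],r[1][0]))(ray('wrist',c,p5))]))
for n,q,p in (('w4',A,p4),('w5',B,p5)):
    b=plane('wrist',q,12,p);print(n,b.round(1))
    for i in range(4): print(np.linalg.norm(b[i]-b[(i+1)%4]),np.degrees(np.arctan2(*(b[(i+1)%4]-b[i])[[1,0]])))
    m=(b[0]+b[1])/2;e=(b[2]+b[3])/2;u=(e-m)/np.linalg.norm(e-m);print('center',m+u*41)
E
```

```text
(array([ 401.80613609, -204.3391708 ,   10.17117706]), [np.float64(0.1524578374869574), np.float64(0.15245783748703146)])
(array([ 424.94772804, -141.53131855,    8.90192037]), [np.float64(0.1422466049703488), np.float64(0.14224660497031882)])
(array([ 534.44779736, -183.01611613,   10.03916386]), [np.float64(0.7007441330036694), np.float64(0.7007441330036905)])
(array([ 510.92482261, -246.6047509 ,    6.73271484]), [np.float64(0.29329266823699507), np.float64(0.2932926682369376)])
w4 [[ 401.9 -204.2   12. ]
 [ 425.3 -141.7   12. ]
 [ 534.7 -182.8   12. ]
 [ 510.4 -245.5   12. ]]
66.71000006577721 69.46811484391111
116.90657262758269 -20.58939548031128
67.22408832262904 -111.24063902700462
116.07665659062968 159.15897507710866
center [ 451.92300361 -187.45394818   12.        ]
w5 [[ 402.3 -205.    12. ]
 [ 425.2 -143.3   12. ]
 [ 533.5 -184.1   12. ]
 [ 510.2 -248.2   12. ]]
65.88275249525681 69.6469559423593
115.66610416053096 -20.656739899797696
68.16586162732094 -109.962452850501
116.16523899870798 158.21910984447302
center [ 452.00131633 -189.00172948   12.        ]
```

View pics/ch.png

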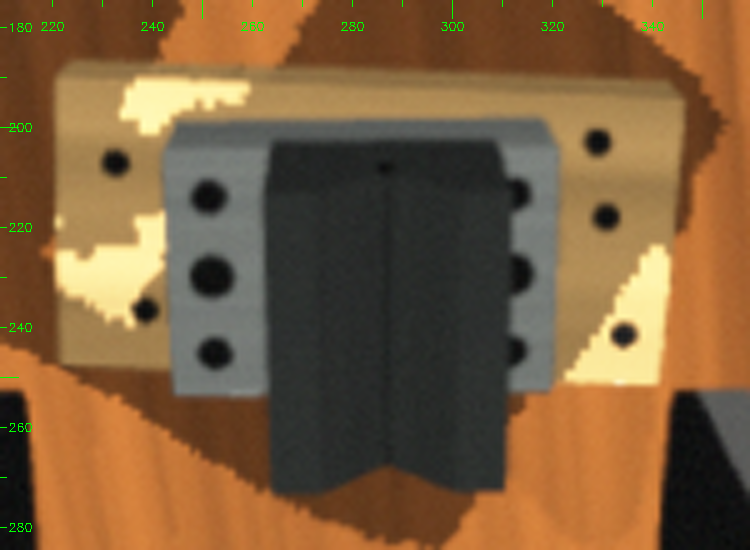

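```bash
python3 - <<'E'
from h import *
_,p=load('w12')
b=plane('wrist',[(262.5,214.5),(311.5,213),(310.5,272.5),(264,273)],79,p);print(b.round(1),b.mean(0))
for i in range(4): print(np.linalg.norm(b[i]-b[(i+1)%4]),np.degrees(np.arctan2(*(b[(i+1)%4]-b[i])[[1,0]])))
print('block', plane('wrist',[(242.5,204),(320.5,203.5),(320,252),(244,253.5)],43,p).round(1),plane('wrist',[(242.5,204),(320.5,203.5),(320,252),(244,253.5)],43,p).mean(0))
E
```

```text
[[ 515.4 -354.8   79. ]
 [ 556.3 -358.4   79. ]
 [ 550.5 -413.4   79. ]
 [ 509.3 -408.8   79. ]] [ 532.86950899 -383.87129101   79.        ]
40.99957361724443 -5.029782438328087
55.276446685658605 -95.95213264634175
41.492814528449955 173.69349549029212
54.3621113847451 83.52323863646144
block [[ 494.6 -352.5   43. ]
 [ 568.  -360.8   43. ]
 [ 563.4 -410.2   43. ]
 [ 488.3 -402.8   43. ]] [ 528.57444026 -381.56505643   43.        ]
```

Call:
{"api": "apply_moves", "payload": {"moves": [[[0.3,2,-37.2,-40,0.3],[0.3,2,-37.2,-75,0.3],[0.3,2,-37.2,-100,0.3],[0.3,2,-37.2,-120,0.3],[0.3,2,-37.2,-135,0.3],[0.3,2,-37.2,-141.5,0.3],[0.3,2,-37.2,-141.5,0.3],[0.3,2,-37.2,-141.5,0.3]]]}}

```text
t: 15.9
tool_pos: [533.4, -384.0, 56.8]
tool_rot: [-2.341, -2.088, -0.001]
ft_force: [-0.6, -0.4, -0.7]
width: 0.7
```

```bash
python3 - <<'E'
from h import *
snap('w13'); s=state(); print(s['t'],s['tool_pos'],yaw(s['tool_rot']),s['width'],s['ft_force'])
E
```

```text
15.95 [ 533.37873174 -384.16999922   56.98189894] -6.5552130457390785 0.700218638448691 [-0.53912099 -0.02747273 -0.29120582]
```

View pics/w13.png

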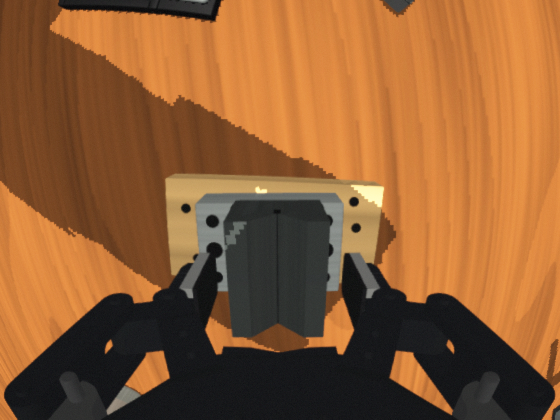

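Call:
{"api": "apply_moves", "payload": {"moves": [[[0.45,-0.5,0,-1,0],[0.7,-0.5,0,-1,0],[0.7,-0.5,0,-1,0],[0.7,-0.5,0,-1,0],[0.7,-0.5,0,-1,0],[0.7,-0.5,0,-1,0],[0.7,-0.5,0,3,0],[0.7,-0.5,0,10,0],[0.7,-0.5,0,30,0],[0.7,-0.5,0,60,0],[0.7,-0.5,0,80,0],[0.7,-0.5,0,80,0],[0.7,-0.5,0,80,0],[0.7,-0.5,0,80,0]]]}}

```text
t: 17.35
tool_pos: [532.2, -383.6, 135.4]
tool_rot: [-2.339, -2.086, -0.0]
ft_force: [-0.0, 0.4, -4.2]
width: 0.473
```

```bash
python3 - <<'E'
from h import *
snap('w14'); s=state(); print(s['t'],s['tool_pos'],yaw(s['tool_rot']),s['width'],s['ft_force'],s['joint_positions'])
E
```

```text
17.4 [ 532.29741753 -383.68461339  135.36323408] -6.555120759270099 0.479796695775958 [-0.24991328  0.13132852 -4.28507709] [-6.95941761e-01  6.45434731e-01  1.43115197e+00  1.29606461e-03
  1.07218926e+00 -5.82144026e-01]
```

View pics/w14.png

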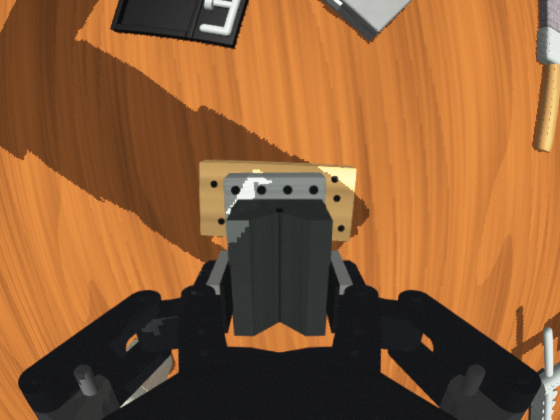

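Call:
{"api": "apply_moves", "payload": {"moves": [[[0.7,-80.3,195.4,0,75.9],[0.7,-80.3,195.4,0,75.9],[0.7,-80.3,195.4,0,75.9],[0.7,-80.3,195.4,0,75.9],[0.7,-80.3,195.4,0,75.9],[0.7,-80.3,195.4,0,75.9],[0.7,-80.3,195.4,0,75.9],[0.7,-80.3,195.4,0,75.9],[0.7,-80.3,195.4,0,75.9],[0.7,-80.3,195.4,-20,75.9],[0.7,-80.3,195.4,-35,75.9],[0.7,-80.3,195.4,-35,75.9],[0.7,-80.3,195.4,-35,75.9]]]}}

```text
t: 18.7
tool_pos: [451.8, -188.2, 100.2]
tool_rot: [-0.562, -3.084, 0.007]
ft_force: [0.1, -0.4, -3.8]
width: 0.479
```

```bash
python3 - <<'E'
from h import *
snap('w15'); s=state(); print(s['t'],s['tool_pos'],yaw(s['tool_rot']),s['width'],s['ft_force'],s['joint_positions'])
_,p=load('w15')
c=np.array([452,-188.3]);a=np.radians(-20.7);ux=np.array([np.cos(a),np.sin(a)]);uy=np.array([-ux[1],ux[0]])
for z,sx,sy in [(12,-41,34),(12,-41,-34),(12,77,34),(12,77,-34)]:
    print(z,sx,sy,project('wrist',np.r_[c+ux*sx+uy*sy,z],p).round(1))
E
```

```text
18.75 [ 452.13718569 -188.37375271  100.64498952] 69.34552113086401 0.4778783423072498 [-0.55124357  0.65256338 -3.78807349] [-0.48656718  0.43320843  1.91270857 -0.00839561  0.79973168 -1.6909987 ]
12 -41 34 [[329.3 159.9]]
12 -41 -34 [[234.5 159.7]]
12 77 34 [[322.4 303.8]]
12 77 -34 [[240.5 303.6]]
```

View pics/w15.png

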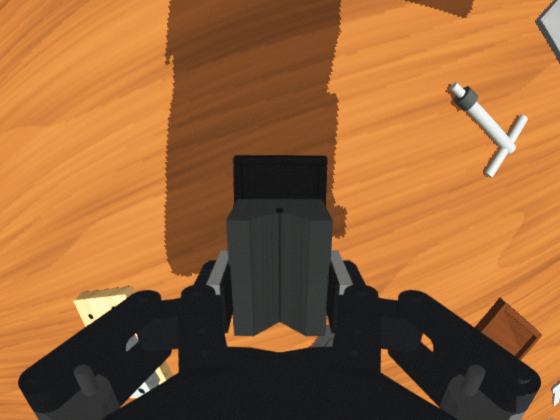

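```bash
python3 - <<'E'
from h import *
from crop import crop
im=crop('w15',225,145,340,215,6)
cv2.imwrite('pics/c15.png',cv2.convertScaleAbs(im,alpha=2.5,beta=10))
_,p=load('w15'); c=np.array([452,-188.3]);a=np.radians(-20.7);ux=np.array([np.cos(a),np.sin(a)]);uy=np.array([-ux[1],ux[0]])
for z,sx,sy in [(0,-41,34),(12,-35,28),(12,-35,-28),(4,-35,28),(4,-35,-28)]: print(z,sx,sy,project('wrist',np.r_[c+ux*sx+uy*sy,z],p).round(1))
E
```

```text
0 -41 34 [[327.  158.1]]
12 -35 28 [[320.8 168. ]]
12 -35 -28 [[242.9 167.9]]
4 -35 28 [[319.6 166.5]]
4 -35 -28 [[244.2 166.4]]
```

View pics/c15.png

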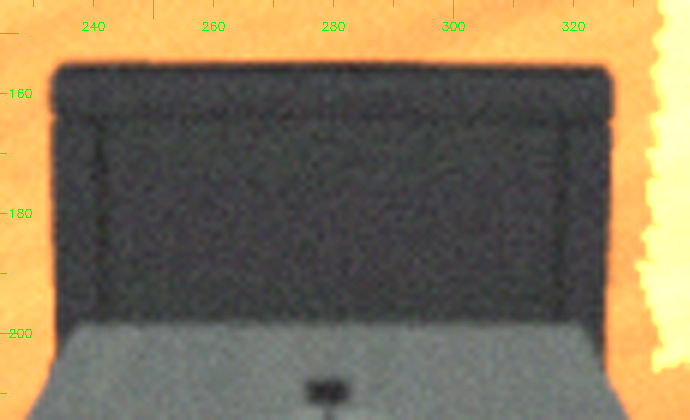

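Call:
{"api": "apply_moves", "payload": {"moves": [[[0.7,-2,-0.2,-30,0],[0.7,-2,-0.2,-50,0],[0.7,-2,-0.2,-60,0],[0.7,-2,-0.2,-66,0],[0.7,-2,-0.2,-66,0],[0.7,-2,-0.2,-66,0]]]}}

```text
t: 19.35
tool_pos: [450.7, -188.8, 35.4]
tool_rot: [-0.562, -3.086, 0.008]
ft_force: [0.3, 0.0, -4.9]
width: 0.48
```

```bash
python3 - <<'E'
from h import *
snap('w16'); s=state(); print(s['t'],s['tool_pos'],yaw(s['tool_rot']),s['width'],s['ft_force'])
from crop import crop
im=crop('w16',150,120,400,340,3)
cv2.imwrite('pics/c16.png',cv2.convertScaleAbs(im,alpha=2.,beta=10))
cv2.imwrite('pics/s16.png',capture('scene')[:,:,::-1]); cv2.imwrite('pics/cs16.png',crop('s16',170,180,260,280,6))
E
```

```text
19.4 [ 450.71620636 -188.84407955   35.50226619] 69.34765442175738 0.4799471809776838 [ 0.06747354  0.36474652 -4.31700423]
```

View pics/c16.png

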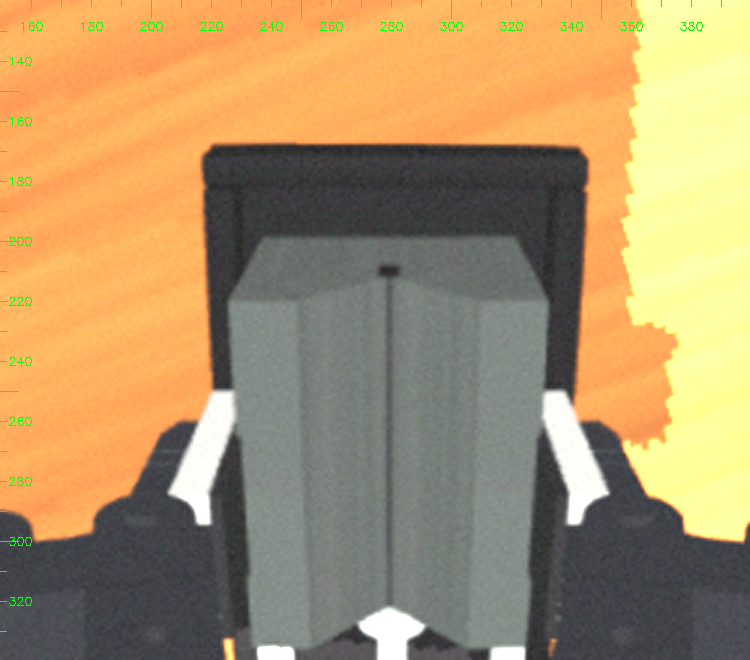

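View pics/cs16.png

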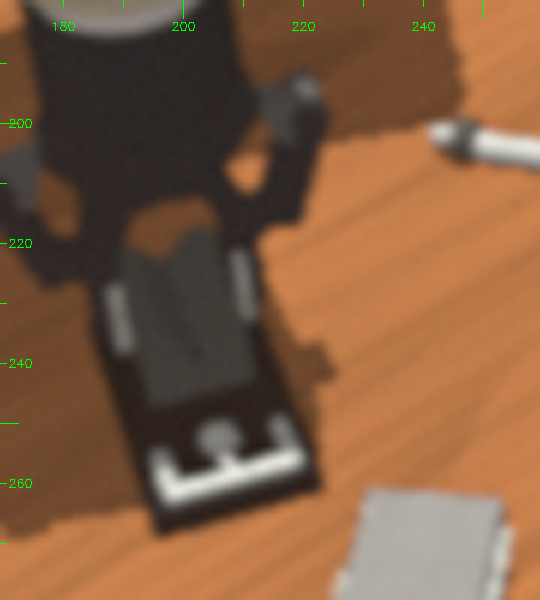

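```bash
python3 - <<'E'
from h import *
_,p=load('w16'); m=R.from_rotvec(p[1]).as_matrix()
for n,uv,z in [('V bottom edge',(280,199),23),('V top edge',(280,220),59),('inner rim',(280,181.5),12),('outer',(280,168.5),12),('V top near end',(240,335),59),('inL',(229,185),12),('inR',(334,185),12),('VL',(237,199),23),('VR',(323,199),23)]:
    P=plane('wrist',uv,z,p)[0]; print(n,P.round(1),'tool xy',((P-p[0])@m)[:2].round(1))
E
```

```text
V bottom edge [ 422.4 -179.3   23. ] tool xy [29.8 -1. ]
V top edge [ 422. -179.   59.] tool xy [30.4 -1.1]
inner rim [ 416.1 -177.    12. ] tool xy [36.5 -1. ]
outer [ 409.7 -174.6   12. ] tool xy [43.3 -1. ]
V top near end [ 467.1 -215.4   59. ] tool xy [-24.6 -19.2]
inL [ 408.3 -202.7   12. ] tool xy [ 34.7 -27.8]
inR [ 427.7 -151.1   12. ] tool xy [34.8 27.3]
VL [ 414.9 -199.2   23. ] tool xy [ 29.8 -22.3]
VR [ 429.8 -159.4   23. ] tool xy [29.9 20.2]
```

Call:
{"api": "apply_moves", "payload": {"moves": [[[0.7,0.5,0,-8,0],[0.7,0.5,0,-14,0],[0.7,0.5,0,-16,0],[0.7,0.5,0,-17,0],[0.7,0.5,0,-17,0],[0.7,0.5,0,-17,0]]]}}

```text
t: 20.05
tool_pos: [451.3, -188.8, 18.5]
tool_rot: [-0.562, -3.087, 0.008]
ft_force: [-0.2, -0.3, -3.7]
width: 0.478
```

Call:
{"api": "apply_moves", "payload": {"moves": [[[0.7,0,0,-0.7,0],[0.7,0,0,-1.4,0],[0.7,0,0,-1.4,0]]]}}

```text
t: 20.35
tool_pos: [451.4, -189.0, 18.2]
tool_rot: [-0.563, -3.087, 0.008]
ft_force: [-6.8, 1.7, 15.5]
width: 0.477
```

Call:
{"api": "apply_moves", "payload": {"moves": [[[0.5,0,0,0.5,0],[0.4,0,0,0.5,0],[0.3,0,0,0.5,0],[0.3,0,0,0.5,0],[0.3,0,0,0.5,0],[0.3,0,0,30,0],[0.3,0,0,70,0],[0.3,0,0,110,0],[0.3,0,0,110,0],[0.3,0,0,110,0],[0.3,0,0,110,0]]]}}

```text
t: 21.45
tool_pos: [450.8, -188.6, 127.1]
tool_rot: [-0.562, -3.085, 0.007]
ft_force: [0.4, -0.8, -1.6]
width: 0.699
```

```bash
python3 - <<'E'
from h import *
snap('w17'); s=state(); print(s['t'],s['tool_pos'],yaw(s['tool_rot']),s['width'],s['ft_force'])
from crop import crop
im=crop('w17',150,120,400,340,3)
cv2.imwrite('pics/c17.png',cv2.convertScaleAbs(im,alpha=2.,beta=10))
cv2.imwrite('pics/s17.png',capture('scene')[:,:,::-1]); cv2.imwrite('pics/cs17.png',crop('s17',170,180,260,280,6))
E
```

```text
21.5 [ 450.73038938 -188.60026974  126.97632801] 69.3452810382494 0.6960625263030082 [ 0.4666029  -0.21586236  0.32430884]
```

View pics/c17.png

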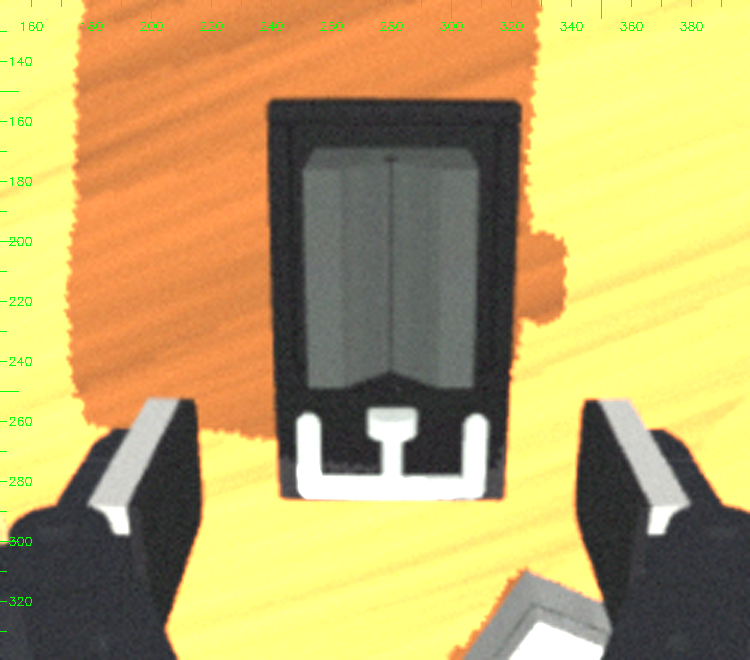

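View pics/cs17.png

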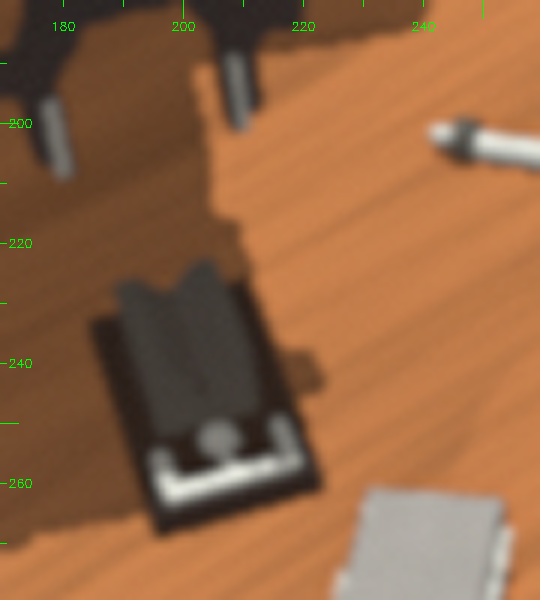

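```bash
python3 - <<'E'
from h import *
from crop import crop
cv2.imwrite('pics/ci.png',crop('w3',205,110,330,225,5))
cv2.imwrite('pics/cj.png',crop('w4',385,205,480,305,5))
E
```

```text
(no output)
```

View pics/ci.png

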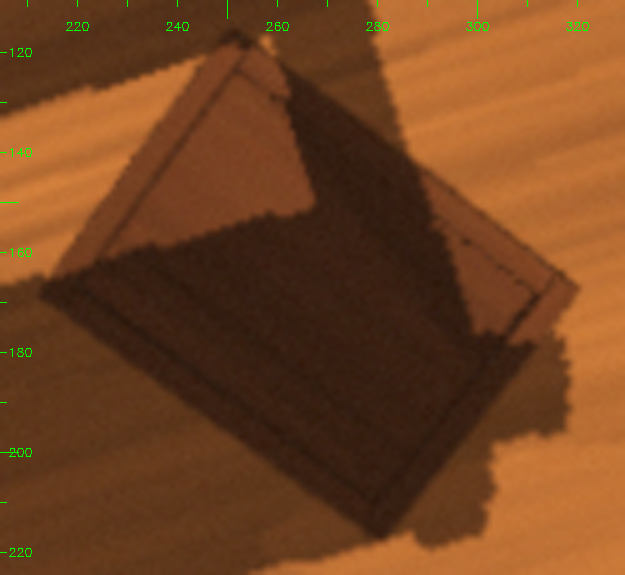

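View pics/cj.png

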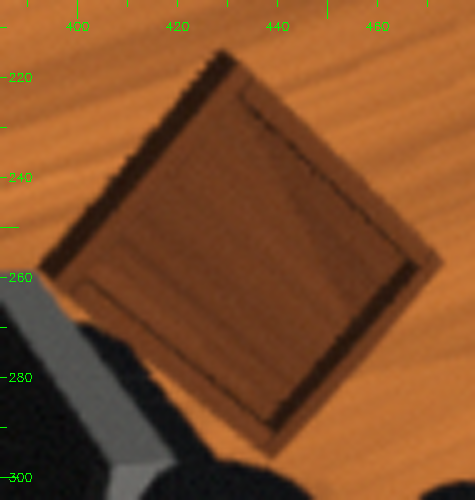

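```bash
python3 - <<'E'
from h import *
_,p3=load('w3');_,p4=load('w4')
A=[(213,168),(252.5,116.5),(320,167),(281,217)];B=[(396,260.5),(432,217.5),(472.5,256.5),(438.5,295.5)]
for a,c in zip(A,B):
    print(tri([(lambda r:(r[0],r[1][0]))(ray('wrist',a,p3)),(lambda r:(r[0],r[1][0]))(ray('wrist',c,p4))]))
for n,q,p in (('w3',A,p3),('w4',B,p4)):
    b=plane('wrist',q,12,p);print(n,b.round(1),b.mean(0))
    for i in range(4): print(np.linalg.norm(b[i]-b[(i+1)%4]),np.degrees(np.arctan2(*(b[(i+1)%4]-b[i])[[1,0]])))
E
```

```text
(array([664.30671241, -71.75308373,  11.50889737]), [np.float64(0.3289472694287054), np.float64(0.32894726942865055)])
(array([621.53470822,  -8.1470761 ,   7.40522737]), [np.float64(0.34830433009925926), np.float64(0.3483043300991081)])
(array([702.95027059,  50.22000001,   9.28637089]), [np.float64(0.4064916950366296), np.float64(0.40649169503676075)])
(array([748.55524939, -12.86890846,   8.43673034]), [np.float64(0.1375408511358776), np.float64(0.1375408511360123)])
w3 [[664.5 -71.9  12. ]
 [621.5  -7.6  12. ]
 [702.2  50.3  12. ]
 [747.4 -12.5  12. ]] [683.89233299 -10.40055683  12.        ]
77.3900113023542 123.78726151956882
99.31529532965733 35.62876609078139
77.35303410772117 -54.22421845762666
102.00068693875842 -144.37277114810914
w4 [[663.8 -71.7  12. ]
 [619.7 -10.3  12. ]
 [701.4  48.4  12. ]
 [745.9 -14.4  12. ]] [682.69736003 -11.98412916  12.        ]
75.55322912770015 125.67102638947536
100.63433332757816 35.68228350046078
76.92796573740937 -54.71104540150235
100.1304928843346 -145.10334426944777
```

Call:
{"api": "apply_moves", "payload": {"moves": [[[0.2,40,-100,30,14.5],[0.2,78,-193,30,14.5],[0.2,78,-193,30,14.5],[0.2,78,-193,30,14.5],[0.2,78,-193,30,14.5],[0.2,78,-193,30,14.5],[0.2,78,-193,30,14.5],[0.2,78,-193,30,14.5],[0.2,78,-193,30,14.5]]]}}

```text
t: 22.45
tool_pos: [528.6, -380.5, 157.0]
tool_rot: [-0.167, -3.131, 0.008]
ft_force: [-0.6, 1.0, 0.5]
width: 0.803
```

```bash
python3 - <<'E'
from h import *
snap('w18'); s=state(); print(s['t'],s['tool_pos'],yaw(s['tool_rot']),s['width'],s['ft_force'],s['joint_positions'])
from crop import crop
cv2.imwrite('pics/c18.png',crop('w18',220,120,350,260,5))
E
```

```text
22.5 [ 528.74265599 -380.74117692  157.11671324] 83.89370764902452 0.8001973727034783 [ 0.41623706 -0.29134294 -1.21659938] [-0.69253307  0.61055881  1.4339757  -0.00819883  1.09843981 -2.15300529]
```

View pics/c18.png

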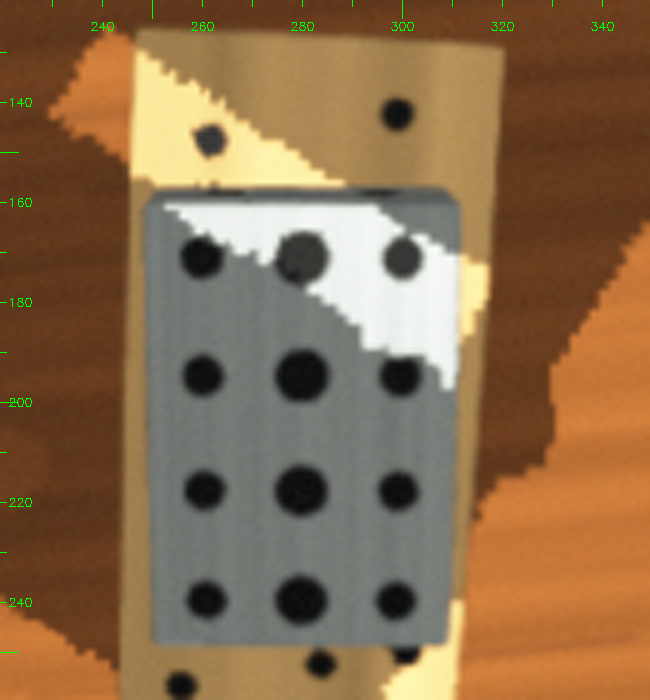

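```bash
python3 - <<'E'
from h import *
_,p=load('w18');_,p12=load('w12')
b=plane('wrist',[(248.5,161),(311.5,160.5),(309.5,248.5),(250.5,248.5)],43,p);print(b.round(1),b.mean(0))
for i in range(4): print(np.linalg.norm(b[i]-b[(i+1)%4]),np.degrees(np.arctan2(*(b[(i+1)%4]-b[i])[[1,0]])))
r=lambda uv,p:(lambda q:(q[0],q[1][0]))(ray('wrist',uv,p))
# left column in w18 (image top = -x) : holes first row (z) vs w12 left column (x small): (251,214) y high,(251.8,230),(252.5,245)
for a,c in [((300,171),(251.3,213.5)),((279.8,171),(251.8,229.7)),((260,171),(252.3,245))]: print(tri([r(a,p),r(c,p12)]))
E
```

```text
[[ 488.9 -403.1   43. ]
 [ 493.8 -353.2   43. ]
 [ 568.2 -361.    43. ]
 [ 563.  -411.1   43. ]] [ 528.48341591 -382.10954029   43.        ]
50.06796353852424 84.41031182375727
74.83399275760523 -5.958610089813647
50.34899688932588 -95.97124149442928
74.50104632893543 173.82446060481124
(array([ 500.44382583, -362.2882813 ,   42.35598389]), [np.float64(1.2902521309451283), np.float64(1.2902521309449526)])
(array([ 498.65987187, -378.30617003,   43.13047338]), [np.float64(1.3132452529165373), np.float64(1.3132452529165042)])
(array([ 496.87794273, -393.92896978,   43.69804747]), [np.float64(1.3273322157890641), np.float64(1.3273322157889902)])
```

Call:
{"api": "apply_moves", "payload": {"moves": [[[0.2,-0.3,-1.4,-50,0],[0.2,-0.3,-1.4,-90,0],[0.2,-0.3,-1.4,-115,0],[0.2,-0.3,-1.4,-126,0],[0.2,-0.3,-1.4,-130,0],[0.2,-0.3,-1.4,-130,0],[0.2,-0.3,-1.4,-130,0]]]}}

```text
t: 23.2
tool_pos: [529.2, -382.6, 28.7]
tool_rot: [-0.167, -3.134, 0.01]
ft_force: [-0.4, -0.8, 0.2]
width: 0.799
```

```bash
python3 - <<'E'
from h import *
snap('w19'); s=state(); print(s['t'],s['tool_pos'],yaw(s['tool_rot']),s['width'],s['ft_force'])
E
```

```text
23.25 [ 529.10662223 -382.65848564   28.6667583 ] 83.89726732562454 0.7948706572966145 [-0.2691389  -0.22049227 -0.00098946]
```

View pics/w19.png

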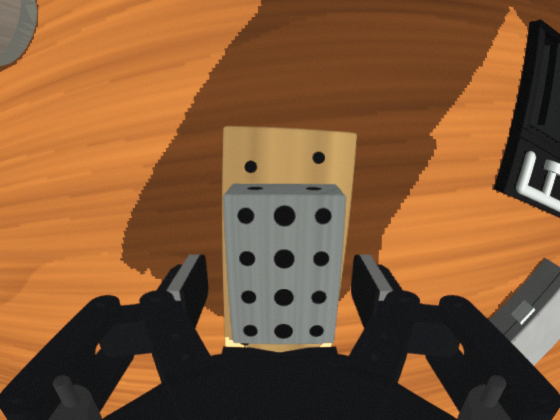

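Call:
{"api": "apply_moves", "payload": {"moves": [[[0.2,0,1.5,-1,0],[0.35,0,1.5,-1,0],[0.6,0,1.5,-1,0],[0.6,0,1.5,-1,0],[0.6,0,1.5,-1,0],[0.6,0,1.5,-1,0],[0.6,0,1.5,3,0],[0.6,0,1.5,10,0],[0.6,0,1.5,30,0],[0.6,0,1.5,60,0],[0.6,0,1.5,90,0],[0.6,0,1.5,90,0],[0.6,0,1.5,90,0]]]}}

```text
t: 24.55
tool_pos: [528.8, -380.9, 118.1]
tool_rot: [-0.167, -3.133, 0.01]
ft_force: [-0.1, 0.4, -6.5]
width: 0.579
```

```bash
python3 - <<'E'
from h import *
snap('w20'); s=state(); print(s['t'],s['tool_pos'],yaw(s['tool_rot']),s['width'],s['ft_force'])
E
```

```text
24.6 [ 528.32711197 -380.56372144  117.03705917] 83.89533462048476 0.5788446098249613 [ 0.1202462   0.51756008 -6.87992294]
```

View pics/w20.png

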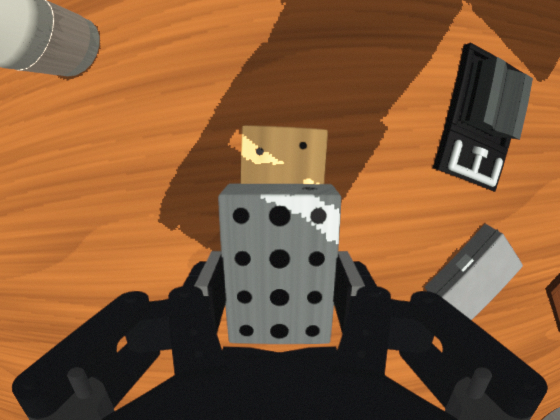

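Call:
{"api": "apply_moves", "payload": {"moves": [[[0.6,155,369.5,5,41.6],[0.6,155,369.5,5,41.6],[0.6,155,369.5,5,41.6],[0.6,155,369.5,5,41.6],[0.6,155,369.5,5,41.6],[0.6,155,369.5,5,41.6],[0.6,155,369.5,5,41.6],[0.6,155,369.5,5,41.6],[0.6,155,369.5,5,41.6],[0.6,155,369.5,-15,41.6],[0.6,155,369.5,-15,41.6],[0.6,155,369.5,-15,41.6],[0.6,155,369.5,-15,41.6],[0.6,155,369.5,-15,41.6]]]}}

```text
t: 26.0
tool_pos: [683.6, -11.4, 102.6]
tool_rot: [0.956, -2.99, 0.011]
ft_force: [-0.9, 0.2, -6.6]
width: 0.577
```

```bash
python3 - <<'E'
from h import *
snap('w21'); s=state(); print(s['t'],s['tool_pos'],yaw(s['tool_rot']),s['width'],s['ft_force'])
_,p=load('w21')
c=np.array([683.3,-11]);a=np.radians(35.5);ux=np.array([np.cos(a),np.sin(a)]);uy=np.array([-ux[1],ux[0]])
for z,sx,sy in [(12,-52,39.5),(12,-52,-39.5),(12,-45,32.5),(12,-45,-32.5),(12,52,39.5),(12,52,-39.5)]:
    print(z,sx,sy,project('wrist',np.r_[c+ux*sx+uy*sy,z],p).round(1))
from crop import crop
cv2.imwrite('pics/c21.png',crop('w21',210,120,350,220,5))
E
```

```text
26.05 [683.53292713 -11.33201464 102.61860724] 125.47106592424568 0.5752508622633393 [ 0.30655461  0.1178664  -6.87094957]
12 -52 39.5 [[337.3 146.4]]
12 -52 -39.5 [[227.8 146.2]]
12 -45 32.5 [[327.5 155.8]]
12 -45 -32.5 [[237.6 155.7]]
12 52 39.5 [[331.2 277.3]]
12 52 -39.5 [[233.4 277.1]]
```

View pics/w21.png

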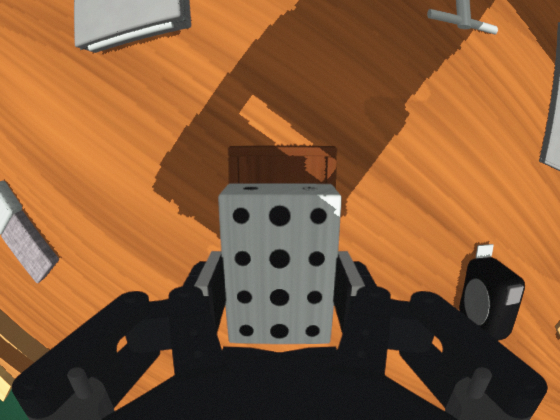

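View pics/c21.png

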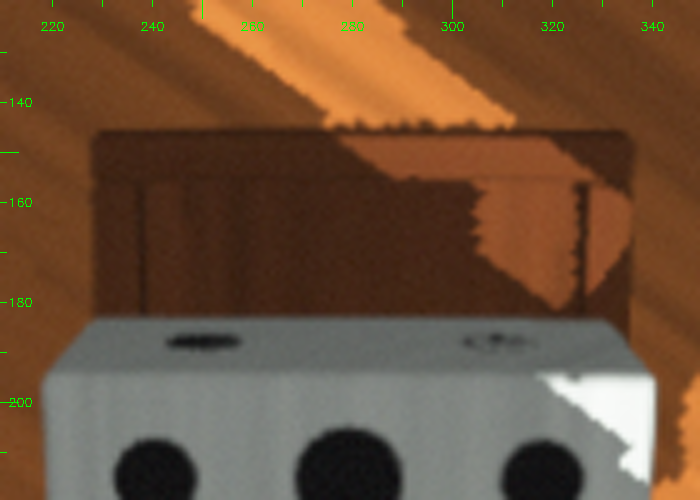

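Call:
{"api": "apply_moves", "payload": {"moves": [[[0.6,-0.3,0,-40,0],[0.6,-0.3,0,-60,0],[0.6,-0.3,0,-72,0],[0.6,-0.3,0,-80,0],[0.6,-0.3,0,-85,0],[0.6,-0.3,0,-85,0],[0.6,-0.3,0,-85,0]]]}}

```text
t: 26.75
tool_pos: [683.8, -11.4, 18.5]
tool_rot: [0.957, -2.991, 0.012]
ft_force: [0.2, 0.7, -6.4]
width: 0.58
```

```bash
python3 - <<'E'
from h import *
snap('w22'); s=state(); print(s['t'],s['tool_pos'],yaw(s['tool_rot']),s['width'],s['ft_force'])
from crop import crop
cv2.imwrite('pics/c22.png',crop('w22',160,120,400,350,3))
E
```

```text
26.8 [683.81993706 -11.39428571  18.58582892] 125.46941496429963 0.5764488737761507 [-0.13954665 -0.42757264 -5.61371369]
```

View pics/c22.png

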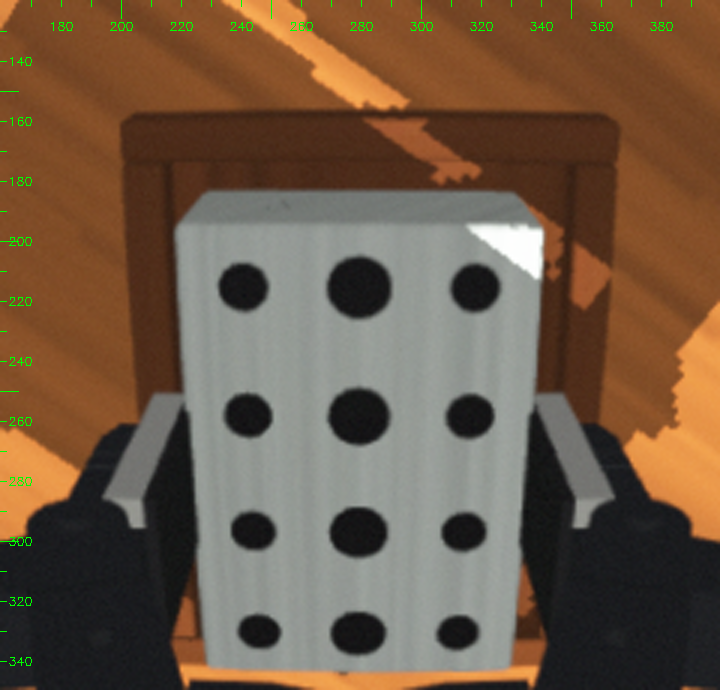

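Call:
{"api": "apply_moves", "payload": {"moves": [[[0.6,0,0,-2,0],[0.6,0,0,-3,0],[0.6,0,0,-3.5,0],[0.6,0,0,-4,0],[0.6,0,0,-4,0]]]}}

```text
t: 27.3
tool_pos: [683.9, -11.4, 14.7]
tool_rot: [0.957, -2.991, 0.012]
ft_force: [-0.9, -0.4, -4.8]
width: 0.577
```

Call:
{"api": "apply_moves", "payload": {"moves": [[[0.6,0,0,-0.6,0],[0.6,0,0,-1.2,0],[0.6,0,0,-1.2,0]]]}}

```text
t: 27.6
tool_pos: [683.8, -11.4, 14.6]
tool_rot: [0.957, -2.991, 0.012]
ft_force: [-6.4, 0.0, 6.7]
width: 0.579
```

Contact; release and rise.

Call:
{"api": "apply_moves", "payload": {"moves": [[[0.45,0,0,0.3,0],[0.35,0,0,0.3,0],[0.25,0,0,0.3,0],[0.25,0,0,0.3,0],[0.25,0,0,0.3,0],[0.2,0,0,30,0],[0.2,0,0,70,0],[0.2,0,0,110,0],[0.2,0,0,120,0],[0.2,0,0,120,0],[0.2,0,0,120,0]]]}}

```text
t: 28.7
tool_pos: [683.3, -11.4, 133.3]
tool_rot: [0.956, -2.99, 0.011]
ft_force: [-0.5, -0.1, -0.3]
width: 0.802
```

```bash
python3 - <<'E'
from h import *
snap('w23'); s=state(); print(s['t'],s['tool_pos'],yaw(s['tool_rot']),s['width'],s['ft_force'])
from crop import crop
cv2.imwrite('pics/c23.png',crop('w23',200,120,360,310,4))
cv2.imwrite('pics/ck.png',crop('w2',140,65,305,230,4))
cv2.imwrite('pics/cl.png',crop('w1',35,70,145,205,5))
E
```

```text
28.75 [683.04506362 -11.34559899 132.80262223] 125.46953532024723 0.7972097914000617 [ 0.23124136 -0.03756571 -1.21520359]
```

View pics/c23.png

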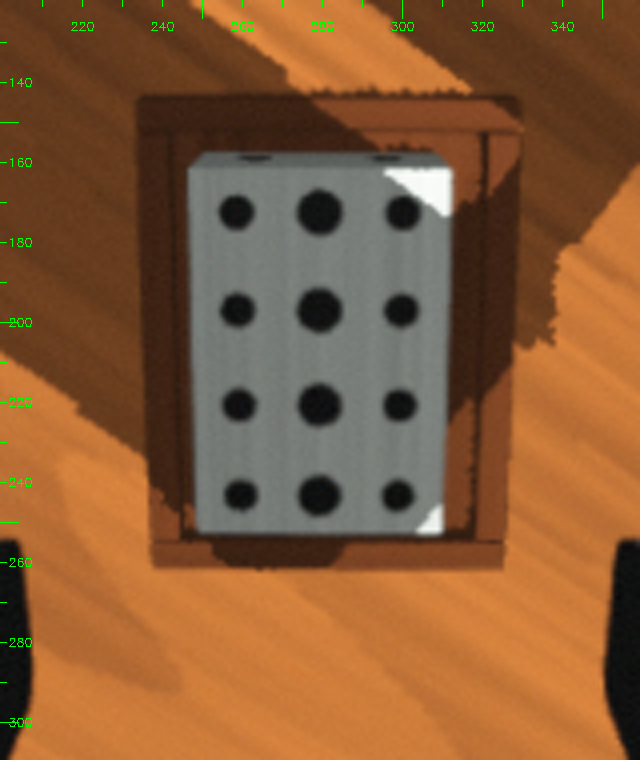

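View pics/ck.png

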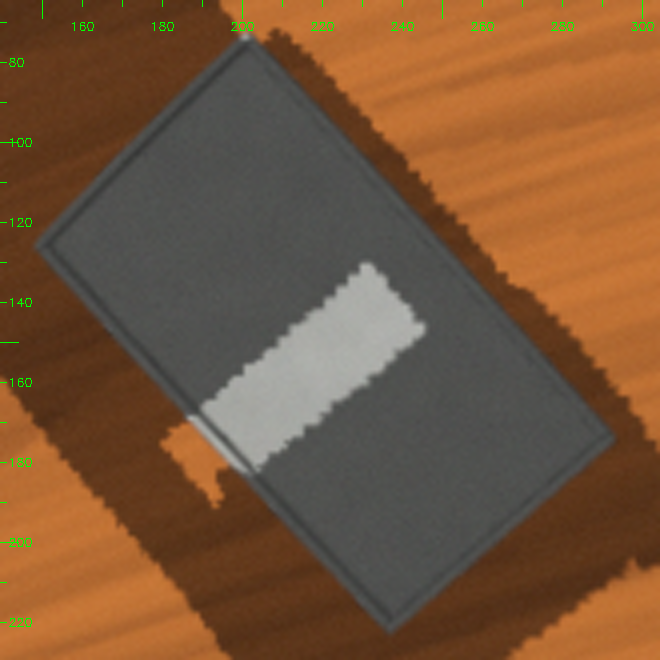

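View pics/cl.png

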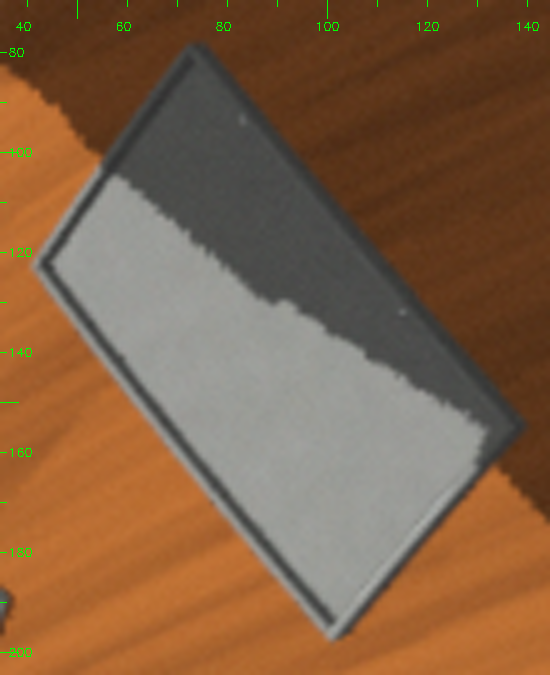

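```bash
python3 - <<'E'
from h import *
_,p2=load('w2');_,p1=load('w1');_,p=load('w23')
b=plane('wrist',[(247,162),(312.5,162),(310.5,253),(249,253)],29,p);print('block',b.mean(0),[np.linalg.norm(b[i]-b[(i+1)%4]).round(1) for i in range(4)])
t=plane('wrist',[(234,145),(329.5,145),(325.5,261.5),(237.5,261.5)],12,p);print('tray',t.mean(0),[np.linalg.norm(t[i]-t[(i+1)%4]).round(1) for i in range(4)])
A=[(202,74),(292.5,174.5),(237,222),(149.5,125.5)];B=[(74,78.5),(138.5,155),(101,197),(42.5,123)]
for a,c in zip(A,B):
    print(tri([(lambda r:(r[0],r[1][0]))(ray('wrist',a,p2)),(lambda r:(r[0],r[1][0]))(ray('wrist',c,p1))]))
for n,q,p in (('w2',A,p2),('w1',B,p1)):
    b=plane('wrist',q,9,p);print(n,b.round(1),b.mean(0))
    for i in range(4): print(np.linalg.norm(b[i]-b[(i+1)%4]),np.degrees(np.arctan2(*(b[(i+1)%4]-b[i])[[1,0]])))
E
```

```text
block [683.27292296 -13.3821671   29.        ] [np.float64(50.1), np.float64(74.9), np.float64(50.8), np.float64(75.0)]
tray [683.81278053 -11.14476725  12.        ] [np.float64(77.8), np.float64(102.6), np.float64(78.7), np.float64(102.7)]
(array([328.84116337, 177.1925141 ,   5.66448303]), [np.float64(0.4098899563001149), np.float64(0.409889956300021)])
(array([464.72979721, 236.08458695,   3.85542125]), [np.float64(0.20008866029203828), np.float64(0.20008866029190225)])
(array([496.83788319, 160.95505529,   8.02040185]), [np.float64(0.05171738752962097), np.float64(0.05171738752949678)])
(array([361.53234474, 101.27144711,   5.20003568]), [np.float64(0.4353211772490285), np.float64(0.43532117724893965)])
w2 [[330.  177.7   9. ]
 [464.  236.1   9. ]
 [496.5 161.2   9. ]
 [361.6 103.    9. ]] [413.03679334 169.47190697   9.        ]
146.25064158345998 23.53919969028811
81.6023085619905 -66.53489404658417
146.9434547139829 -156.65192358590917
81.11599814435557 112.975865907592
w1 [[329.8 179.4   9. ]
 [464.8 238.6   9. ]
 [496.9 161.6   9. ]
 [363.1 104.2   9. ]] [413.64652927 170.94234122   9.        ]
147.44252286477808 23.67589597501557
83.42056989676952 -67.42112465277603
145.51985517852853 -156.77394523537464
82.26344643507831 113.90575835930322
```

Call:
{"api": "apply_moves", "payload": {"moves": [[[0,-80,-190,10,-44.5],[0,-154,-370.5,10,-44.5],[0,-154,-370.5,10,-44.5],[0,-154,-370.5,10,-44.5],[0,-154,-370.5,10,-44.5],[0,-154,-370.5,10,-44.5],[0,-154,-370.5,10,-44.5],[0,-154,-370.5,10,-44.5],[0,-154,-370.5,10,-44.5],[0,-154,-370.5,10,-44.5],[0,-154,-370.5,10,-44.5],[0,-154,-370.5,10,-44.5]]]}}

```text
t: 29.95
tool_pos: [529.6, -380.5, 142.3]
tool_rot: [-0.244, -3.125, 0.006]
ft_force: [0.5, 0.5, 0.2]
width: 0.998
```

```bash
python3 - <<'E'
from h import *
snap('w24'); s=state(); print(s['t'],s['tool_pos'],yaw(s['tool_rot']),s['width'],s['ft_force'])
from crop import crop
cv2.imwrite('pics/c24.png',crop('w24',220,110,350,280,4))
E
```

```text
30.0 [ 529.60784991 -380.60122796  142.48163306] 81.06803465965507 0.9988228832932423 [ 0.11056979 -0.31815411 -0.7897444 ]
```

View pics/c24.png

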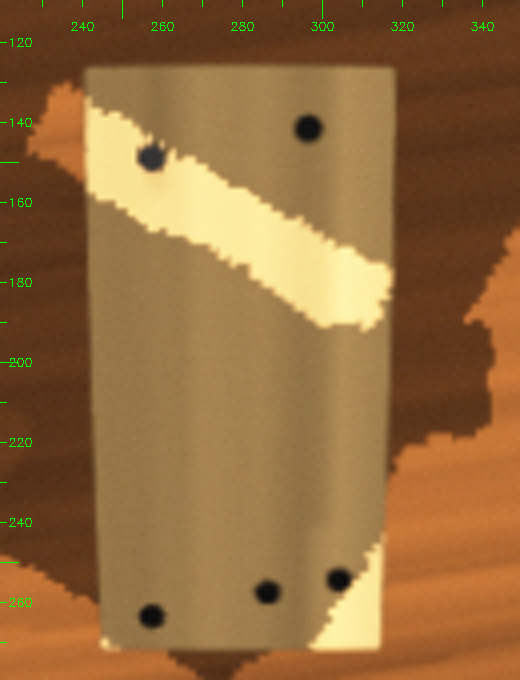

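```bash
python3 - <<'E'
from h import *
_,p=load('w24');_,p5=load('w5')
b=plane('wrist',[(240.5,127),(318.5,126.5),(315,271.5),(244.8,271.5)],18,p);print(b.round(1),b.mean(0))
for i in range(4): print(np.linalg.norm(b[i]-b[(i+1)%4]),np.degrees(np.arctan2(*(b[(i+1)%4]-b[i])[[1,0]])))
r=lambda uv,p:(lambda q:(q[0],q[1][0]))(ray('wrist',uv,p))
for a,c in [((257.3,148.5),(249.8,133.6)),((296.3,141.3),(276.6,124.2)),((286,257.3),(282.8,210.3))]: print(tri([r(a,p),r(c,p5)]))
E
```

```text
[[ 460.9 -403.9   18. ]
 [ 470.3 -340.9   18. ]
 [ 597.8 -360.3   18. ]
 [ 588.  -423.7   18. ]] [ 529.24246199 -382.22961489   18.        ]
63.695568178098306 81.44256237095397
128.9075031278578 -8.659817175881726
64.15834973804057 -98.80255314252483
128.63468830498485 171.13409606003097
(array([ 480.26775514, -392.7898185 ,   25.84865576]), [np.float64(0.2302546337990447), np.float64(0.23025463379884778)])
(array([ 479.32640218, -361.0918526 ,   26.60467762]), [np.float64(0.0425302492420387), np.float64(0.04253024924199061)])
(array([ 578.37879427, -384.37171732,   20.52283499]), [np.float64(0.0964243071539365), np.float64(0.09642430715387354)])
```

Call:
{"api": "apply_moves", "payload": {"moves": [[[0,-0.3,-1.4,-45,0.2],[0,-0.3,-1.4,-85,0.2],[0,-0.3,-1.4,-115,0.2],[0,-0.3,-1.4,-130,0.2],[0,-0.3,-1.4,-136,0.2],[0,-0.3,-1.4,-138,0.2],[0,-0.3,-1.4,-138,0.2],[0,-0.3,-1.4,-138,0.2]]]}}

```text
t: 30.8
tool_pos: [530.0, -382.4, 5.9]
tool_rot: [-0.239, -3.128, 0.008]
ft_force: [0.5, 0.1, 0.5]
width: 0.998
```

```bash
python3 - <<'E'
from h import *
snap('w25'); s=state(); print(s['t'],s['tool_pos'],yaw(s['tool_rot']),s['width'],s['ft_force'])
E
```

```text
30.85 [ 529.84710454 -382.38519159    5.72949274] 81.27085404049524 1.0006910618694267 [ 0.04458223 -0.34845832  1.23319746]
```

View pics/w25.png

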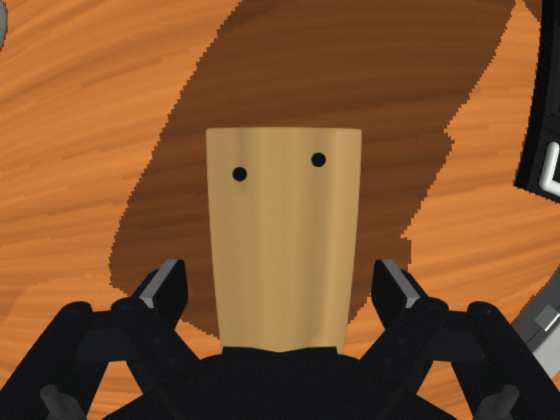

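Call:
{"api": "apply_moves", "payload": {"moves": [[[0,0,1.5,-2,0],[0.1,0,1.5,-2,0],[0.2,0,1.5,-2,0],[0.4,0,1.5,-2,0],[0.4,0,1.5,-2,0],[0.4,0,1.5,-2,0],[0.4,0,1.5,-2,0]]]}}

```text
t: 31.55
tool_pos: [530.1, -381.1, 4.5]
tool_rot: [-0.239, -3.128, 0.009]
ft_force: [-0.8, 1.3, 5.4]
width: 0.73
```

```bash
python3 - <<'E'
from h import *
snap('w26'); s=state(); print(s['t'],s['tool_pos'],yaw(s['tool_rot']),s['width'],s['ft_force'])
cv2.imwrite('pics/s26.png',capture('scene')[:,:,::-1])
from crop import crop
cv2.imwrite('pics/cs26.png',crop('s26',90,240,200,340,6))
E
```

```text
31.6 [ 530.10876413 -381.09038446    4.43073784] 81.26669515179324 0.7262290464842577 [-0.51786528  0.90528487  5.66025583]
```

View pics/w26.png

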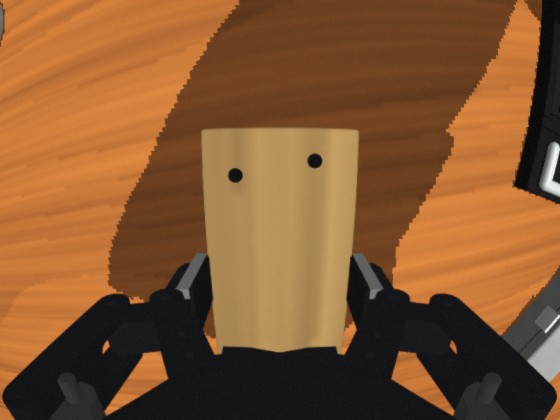

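View pics/cs26.png

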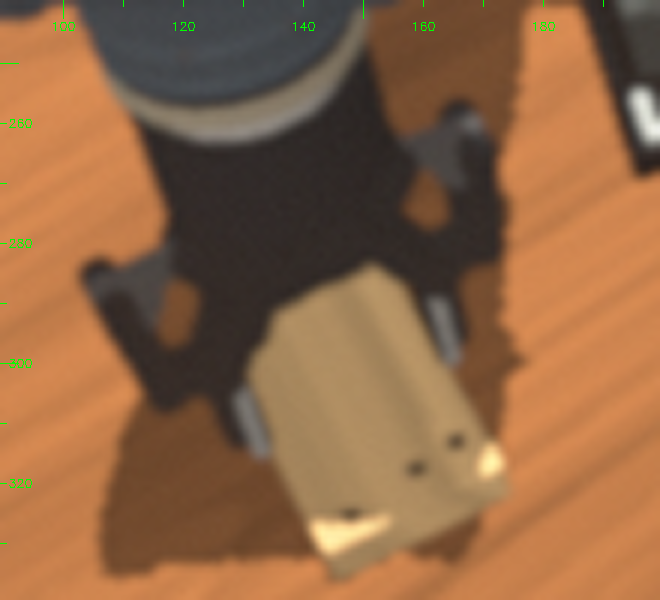

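Call:
{"api": "apply_moves", "payload": {"moves": [[[0.4,0,0,3,0],[0.4,0,0,10,0],[0.4,0,0,30,0],[0.4,0,0,60,0],[0.4,0,0,100,0],[0.4,0,0,100,0],[0.4,0,0,100,0]]]}}

```text
t: 32.35
tool_pos: [530.3, -381.3, 105.3]
tool_rot: [-0.239, -3.129, 0.01]
ft_force: [0.8, 0.1, -3.0]
width: 0.726
```

```bash
python3 - <<'E'
from h import *
snap('w27'); s=state(); print(s['t'],s['tool_pos'],yaw(s['tool_rot']),s['width'],s['ft_force'])
E
```

```text
32.4 [ 529.75495781 -380.80265178  104.01793406] 81.26772295865268 0.7267689402520695 [-0.00294152  0.24048463 -1.19986496]
```

View pics/w27.png

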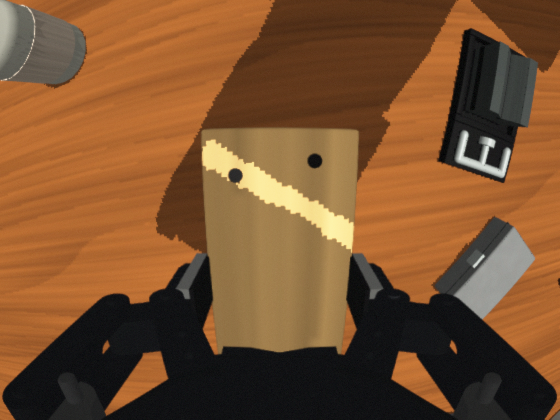

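Call:
{"api": "apply_moves", "payload": {"moves": [[[0.4,-60,280,20,32.3],[0.4,-116,550.5,20,32.3],[0.4,-116,550.5,20,32.3],[0.4,-116,550.5,20,32.3],[0.4,-116,550.5,20,32.3],[0.4,-116,550.5,20,32.3],[0.4,-116,550.5,20,32.3],[0.4,-116,550.5,20,32.3],[0.4,-116,550.5,20,32.3],[0.4,-116,550.5,20,32.3],[0.4,-116,550.5,20,32.3],[0.4,-116,550.5,20,32.3],[0.4,-116,550.5,0,32.3],[0.4,-116,550.5,0,32.3],[0.4,-116,550.5,0,32.3],[0.4,-116,550.5,0,32.3]]]}}

```text
t: 34.0
tool_pos: [414.0, 169.1, 104.3]
tool_rot: [0.639, -3.072, 0.01]
ft_force: [-0.1, -0.2, -1.2]
width: 0.724
```

```bash
python3 - <<'E'
from h import *
snap('w28'); s=state(); print(s['t'],s['tool_pos'],yaw(s['tool_rot']),s['width'],s['ft_force'])
_,p=load('w28')
c=np.array([413.3,170]);a=np.radians(23.5);ux=np.array([np.cos(a),np.sin(a)]);uy=np.array([-ux[1],ux[0]])
for z,sx,sy in [(9,-75,42),(9,-75,-42),(9,75,42),(9,75,-42)]:
    print(z,sx,sy,project('wrist',np.r_[c+ux*sx+uy*sy,z],p).round(1))
from crop import crop
cv2.imwrite('pics/c28.png',crop('w28',190,90,370,220,4))
E
```

```text
34.05 [414.11999149 169.21458637 104.40698541] 113.50764780837062 0.7254948313219154 [ 0.27874446 -0.279795    0.08660442]
9 -75 42 [[341.2 114.1]]
9 -75 -42 [[226.  113.9]]
9 75 42 [[332.4 297.9]]
9 75 -42 [[233.6 297.7]]
```

View pics/w28.png

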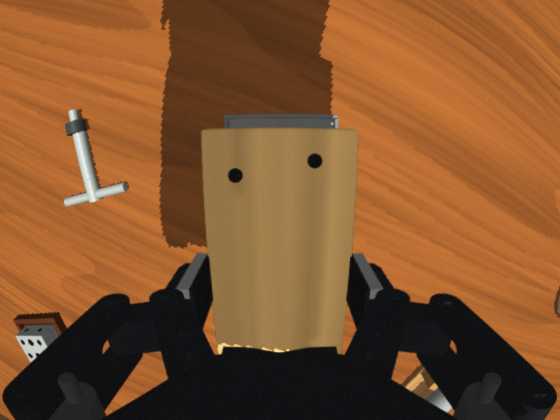

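View pics/c28.png

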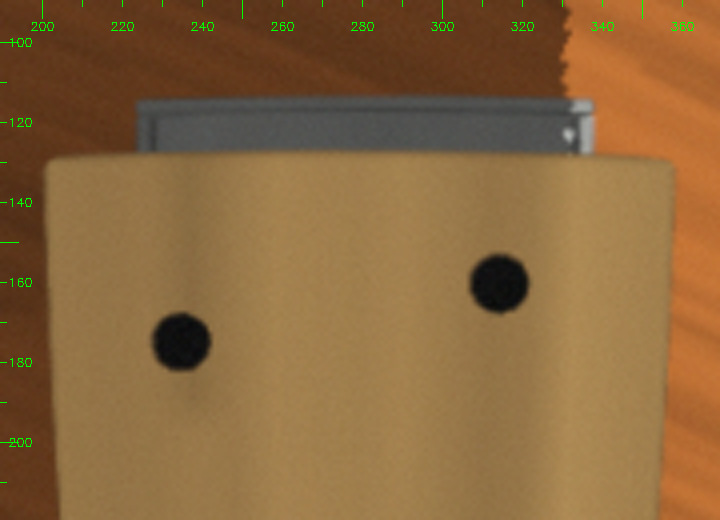

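Call:
{"api": "apply_moves", "payload": {"moves": [[[0.4,-0.3,0.6,-35,0],[0.4,-0.3,0.6,-60,0],[0.4,-0.3,0.6,-74,0],[0.4,-0.3,0.6,-82,0],[0.4,-0.3,0.6,-84,0],[0.4,-0.3,0.6,-84,0],[0.4,-0.3,0.6,-84,0]]]}}

```text
t: 34.75
tool_pos: [414.3, 169.9, 21.1]
tool_rot: [0.639, -3.074, 0.01]
ft_force: [0.5, -0.4, -1.4]
width: 0.722
```

```bash
python3 - <<'E'
from h import *
snap('w29'); s=state(); print(s['t'],s['tool_pos'],yaw(s['tool_rot']),s['width'],s['ft_force'])
cv2.imwrite('pics/s29.png',capture('scene')[:,:,::-1])
from crop import crop
cv2.imwrite('pics/c29.png',crop('w29',180,90,380,220,4))
cv2.imwrite('pics/cs29.png',crop('s29',250,120,350,210,7))
E
```

```text
34.8 [414.29161882 169.92020686  21.12680657] 113.50296811115186 0.7265638355596286 [1.44929711 0.37584788 0.37798215]
```

View pics/c29.png

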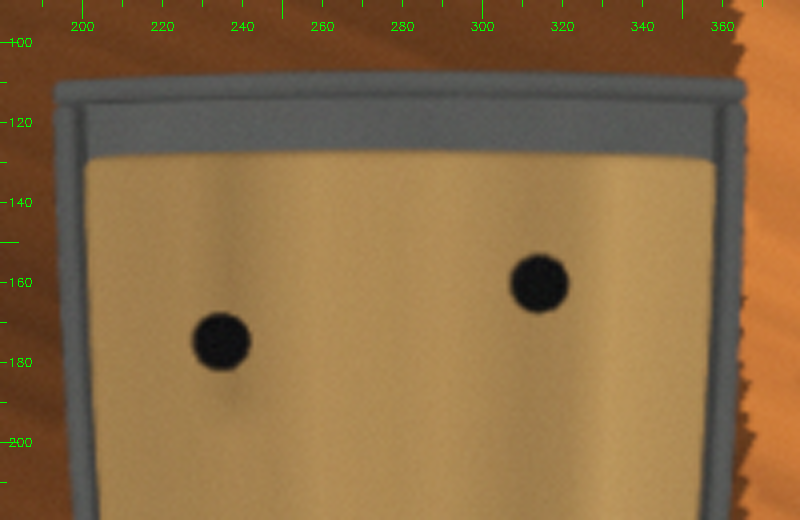

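View pics/cs29.png

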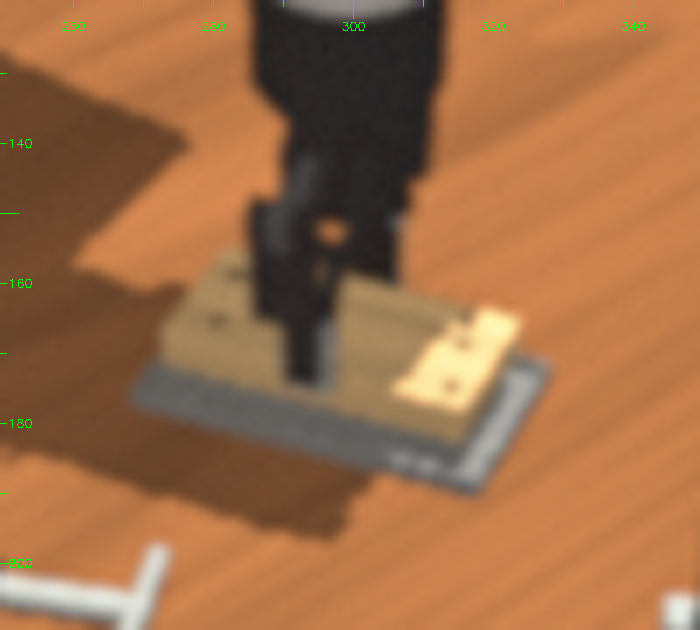

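```bash
python3 - <<'E'
from h import *
_,p=load('w29'); m=R.from_rotvec(p[1]).as_matrix()
for n,uv,z in [('board edge',(280,127.5),p[0][2]+13.6),('inner rim',(280,114),9),('outer',(280,107.5),9),('wL',(199.5,130),9),('wR',(360,130),9),('bL',(201,130),p[0][2]+13.6),('bR',(358,130),p[0][2]+13.6)]:
    P=plane('wrist',uv,z,p)[0]; print(n,P.round(1),'tool xy',((P-p[0])@m)[:2].round(1))
E
```

```text
board edge [353.9 142.5  34.7] tool xy [66.3 -1.1]
inner rim [348.5 140.    9. ] tool xy [72.3 -1.1]
outer [345.6 138.7   9. ] tool xy [75.4 -1.1]
wL [370.2 107.2   9. ] tool xy [ 65.4 -39.9]
wR [339.4 177.9   9. ] tool xy [65.4 37.3]
bL [366.9 113.6  34.7] tool xy [ 66.  -32.8]
bR [341.8 171.3  34.7] tool xy [66.  30.1]
```

Call:
{"api": "apply_moves", "payload": {"moves": [[[0.4,0,0,-5,0],[0.4,0,0,-9,0],[0.4,0,0,-11,0],[0.4,0,0,-12,0],[0.4,0,0,-12.5,0],[0.4,0,0,-12.5,0]]]}}

```text
t: 35.45
tool_pos: [414.2, 169.9, 8.5]
tool_rot: [0.64, -3.074, 0.01]
ft_force: [0.3, -0.2, -1.4]
width: 0.73
```

Call:
{"api": "apply_moves", "payload": {"moves": [[[0.4,0,0,-0.6,0],[0.4,0,0,-1.2,0],[0.4,0,0,-1.2,0]]]}}

```text
t: 35.75
tool_pos: [414.3, 169.9, 7.4]
tool_rot: [0.64, -3.074, 0.01]
ft_force: [-0.9, 0.2, 1.6]
width: 0.727
```

Call:
{"api": "apply_moves", "payload": {"moves": [[[0.25,0,0,-0.3,0],[0.15,0,0,-0.3,0],[0,0,0,-0.3,0],[0,0,0,0,0],[0,0,0,0,0],[0,0,0,30,0],[0,0,0,70,0],[0,0,0,110,0],[0,0,0,150,0],[0,0,0,180,0],[0,0,0,180,0],[0,0,0,180,0]]]}}

```text
t: 36.95
tool_pos: [414.2, 169.9, 187.5]
tool_rot: [0.64, -3.075, 0.01]
ft_force: [-0.2, 0.2, -0.7]
width: 1.0
```

```bash
python3 - <<'E'
from h import *
snap('w30'); s=state(); print(s['t'],s['tool_pos'],yaw(s['tool_rot']),s['width'],s['ft_force'])
for n in('scene','top'): cv2.imwrite(f'pics/{n}30.png',capture(n)[:,:,::-1])
E
```

```text
37.0 [413.8245564  169.80126429 186.69498899] 113.50575532278877 0.9994556219804891 [-1.1221383  -0.3569808  -0.73259064]
```

View pics/w30.png

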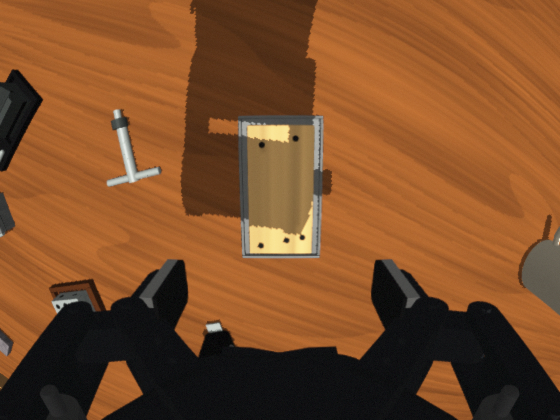

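View pics/scene30.png

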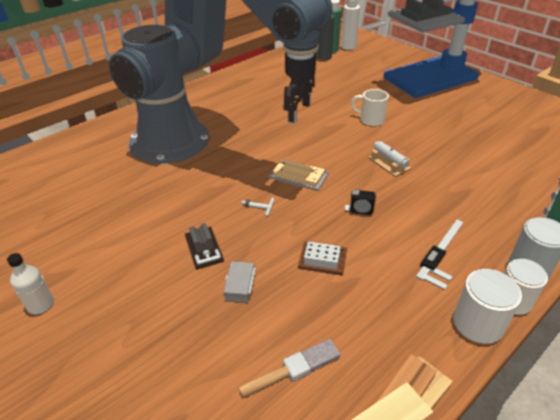

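View pics/top30.png

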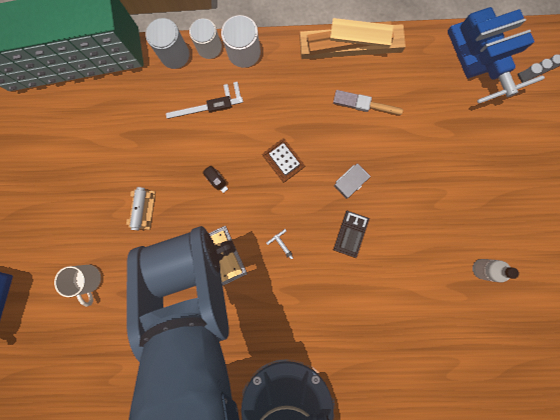

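```bash
python3 - <<'E'
from h import *
from plant import sign_off
_,p=load('w30')
im=cv2.imread('pics/w30.png')
b=plane('wrist',[(247.5,125),(313.5,125),(312,253),(249,253)],21,p);t=plane('wrist',[(238.5,117.5),(323.5,117.5),(319,257.5),(243,257.5)],9,p)
print(b.mean(0),t.mean(0),np.linalg.norm(b[1]-b[2]),np.linalg.norm(b[0]-b[1]),np.linalg.norm(t[1]-t[2]))
a=cv2.imread('pics/top0.png');c=cv2.imread('pics/top30.png')
for n,(x0,y0,x1,y1) in dict(tape=(200,163,232,195),box=(332,162,372,200)).items(): print(n,cv2.absdiff(a[y0:y1,x0:x1],c[y0:y1,x0:x1]).mean())
if np.linalg.norm((b.mean(0)-t.mean(0))[:2])<6: print(sign_off())
E
```

```text
[413.74712551 168.16222218  21.        ] [414.92189429 169.19376965   9.        ] 129.28826178596202 62.24059944164596 147.31488294081734
tape 6.759765625
box 9.02061403508772
the job is handed in; nothing more can be done
None
```

```bash
python3 - <<'E'
import cv2,numpy as np
a=cv2.imread('pics/top0.png',0).astype(np.float32);c=cv2.imread('pics/top30.png',0).astype(np.float32)
for n,(x0,y0,x1,y1) in dict(tape=(200,163,232,195),box=(332,162,372,200),bench=(250,190,290,220),caliper=(165,90,240,120)).items(): print(n,np.abs(a[y0:y1,x0:x1]-c[y0:y1,x0:x1]).mean().round(1),cv2.phaseCorrelate(a[y0:y1,x0:x1].copy(),c[y0:y1,x0:x1].copy()))
E
```

```text
tape 7.1 ((0.15957921178207002, 0.06484715128152274), 0.9915400240570307)
box 9.3 ((0.04245352640356259, -0.031224783095357367), 1.007648153603077)
bench 8.6 ((0.16519524411199882, -0.057046989254242675), 1.042352575858434)
caliper 8.8 ((0.4776450270074335, -0.04992153500440644), 1.0007812396155464)
```

I took the pile apart from the top and put all four pieces in their places, then handed the job in at about 37 s. The simulator gives no verdict, so the checks below are my own.

| Piece | Where it ended up |
|---|---|
| Shaft | In both notches of the cradle, about 3 mm from the cradle's middle along its axis |
| V-block | V upward in the case recess, about 1 mm off centre just before release. I checked it by eye afterwards |
| Steel block | Flat in the wooden tray, about 2 mm off centre |
| Board | Flat in the grey tray, about 1.6 mm off centre |

- **Set-down:** I lowered each piece slowly until the wrist force showed contact, then released it.
- **Tape measure and drill-bit box:** image comparison of the overhead pictures shows both unmoved, to under 0.2 px (about 0.5 mm). A first brightness comparison gave 7 to 9 grey levels of difference. The bare bench changed by the same amount, so that is lighting, not movement.

**Checks that disagreed:**
- Just before placing, the wrist camera put the case 2.8 mm and the cradle about 2 mm from my earlier measurements. I corrected the approach for each.
- One late height reading of the board came out at 20 to 27 mm instead of 18 mm, because the two views were nearly in line. An earlier pair of views had given 18.2 mm, so I used that.
- The tray sizes measured up to about 3% small in the first views.

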